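Sort the dried ski gear off the mudroom bench

TASK

The gear left to dry on the mudroom bench is ready to put away: each red snowshoe binding on the mat goes into the wooden crate, each black pole grip into the green tub, and every steel scraper, including the one hanging on the drying peg, into the grey steel locker. Slide the locker's cover open for the scrapers and, once they are all inside, slide it fully shut so that nobody cuts a hand. Leave the bowl, the goggle case and the wax tin where they are.

Things in the scene. Friction and masses are not known exactly. Their poses are not given: they have to be found in the camera images.
- binding_1: Red plastic snowshoe binding, 180 g. Foot plate 112 (x) x 66 (y) x 7 mm. Across the middle a stiff arch, 28 mm in x, 62 mm in y, top at 50 mm, with a black buckle 28 (x) x 36 (y) mm on it, top at 61 mm: pinch buckle and arch along x from above. Toe stop 29 mm high at x = +51, heel stop 23 mm high at x = -50. Origin: underside centre; z up. Lies on the mat; may be absent.
- binding_2: As binding_1.
- grip_1: Black trekking pole grip on its side, 120 g, along its x. Handle 32 wide (y), 30 mm high, x = -45 to +42; palm knob 42 wide, 36 high, x = -71 to -45; 20 mm aluminium shaft stub, x = +42 to +70. Does not roll. Grasp across y at the handle. Origin: underside, mid-length; z up. Lies on the mat; may be absent.
- grip_2: As grip_1.
- scraper_mat: Steel scraper, 110 g, flat on the mat. Orange handle frame 110 (x) x 48 (y) x 16 mm (z) centred over the origin (underside centre), with a hand slot 44 (x) x 26 mm (y) in its middle; grip bar y = +13 to +24, ends |x| > 22 solid. Steel blade 104 x 3 mm at the underside out to y = -44. Take it across the frame's 48 mm, fingertips above the blade. May be absent.
- scraper_hung: Same make as scraper_mat, always present. Hangs on the peg by its slot. Its own frame (turned as peg_stand): origin mid-frame; z up: grip bar z = +13 to +24, blade edge z = -44; y along the blade, frame 110 mm; x its 16 mm thickness, along the peg. Take it from above at a solid end, y = +38 or -38, pinching along x. Raise it 9 mm (5 to 13) so the slot clears the knob, then draw it level off.
- peg_stand: Fixed wooden drying stand, 240 mm wide (its y). Origin: underside centre. Its board, 18 mm thick, is at x = 0, from 170 to 225 mm height; two level steel pegs, 8 mm thick, point 96 mm to -x from it at y = -60 and +60, height 200 mm, each ending in a knob 16 mm across. The scraper hangs on the peg at y = +60.
- peg_end (a point): Outer end of the peg that holds the scraper (end face of its knob, on the peg's axis). Axes as peg_stand: the peg points to -x.
- crate: Fixed on the mat (5 mm thick): open slatted wooden crate for the bindings, outside 165 (x) x 185 (y) x 85 mm high, walls 8 mm, floor 8 mm; small posts 16 mm square in the corners. Origin: underside centre, z up.
- tub: Fixed open green plastic tub for the pole grips, outside 165 (x) x 185 (y) x 85 mm high, walls and floor 5 mm. Origin: underside centre, z up.
- locker: Fixed grey steel scraper locker, 150 (x) x 350 (y) x 115 mm high, tracks on top to 128 mm. Origin: underside centre. Its +y half is an open compartment 140 (x) x 175 mm (y), 109 mm deep; its -y half has a closed top, over which the cover slides.
- locker_in (a point): Centre of the compartment's inner floor, 6 mm above the locker's underside; axes as locker.
- cover (a joint): Steel sliding cover of the locker (140 x 172 mm, top face 122 mm above the locker's underside): 0 = fully shut over the compartment, grows as it slides along the locker's -y to 0.166 m = fully open. Friction about 2 N; stays where it is left. Starts shut or a little ajar.
- cover_grip (a point): Centre of the bar of the cover's black handle, 143 mm above the locker's underside, mid-cover. The bar is 60 mm along the locker's x, 12 mm thick along y, 14 mm high (its top 7 mm above this point), 14 mm clear of the cover's face.
- bowl: White ceramic bowl, 116 mm wide, 50 mm high. Not gear: stays put. Origin: underside centre.
- goggle_case: Clear plastic goggle case with snap lid, 175 x 95 x 70 mm. Stays put. Origin: underside centre.
- wax_tin: Round tin, 66 mm wide, 26 mm high, blue and yellow lid. Stays put. Origin: underside centre.

How it is judged:
By the outcome, as a careful person would: the job done as asked, in the order asked, and still so for the second after the job is handed in, with the robot touching nothing.
Of binding_1, grip_1, scraper_mat, binding_2, grip_2 only 4 to 5 are there at a start; the rules pass over those that are not, and their reading is None.
At some moment in a run one of binding_1, grip_1, scraper_mat, binding_2, grip_2 may be knocked a few centimetres aside while the robot is not near it.
It also fails if it takes over 210 s, if anything falls off the work surface, if the arm or the gripper's body presses on something with over 40 N, if the wrist force passes 120 N, or if a joint passes its speed limit or range.

ROBOT

A 7-joint arm with a two-finger parallel gripper is mounted at the origin on the work surface. World frame = base frame: x ahead of the robot, y to its left, z up, the work surface at z = 0. Lengths are in m, angles in rad, forces in N, time in s.
With the tool pointing down it reaches from about 0.4 to 0.85 m from the base axis. Payload 10.4 kg.
Tool frame: the origin (TCP) lies on the centre line of the jaws, within the pads' length; the fingertips stand r.tip_extent ahead of it and the grasp point (between the pads) lies 8 mm behind it (r.tip_extent is the distance from the TCP to the fingertips, in m); z points along the fingers, y is the direction in which the jaws open and shut (so a half turn about z gives the same grasp; the last joint's range is limited). The gripper opens to 87 mm and grips with 3 to 60 N. Pads are 19 mm wide; open, the fingers measure 117 mm over their backs; the gripper's body (75 mm by 190 mm) begins 51 mm behind the grasp point.
Start: joints at [1.21, 0.332, -0.065, 1.46, 0.022, 1.35, -0.088], TCP at [0.207, -0.59, 0.234] pointing down, gripper open.
Joint ranges: [-2.6, 2.6], [-0.5, 2.12], [-1.47, 1.34], [0.16, 2.42], [-1.27, 4.41], [0.06, 2.06], [-2.6, 2.6]. Speed limits (rad/s): [2.22, 2.22, 2.79, 2.79, 3.14, 3.14, 3.14].

INTERFACE

Orientations are given as a unit quaternion [x, y, z, w].
In Python, from bench import r gives the robot as it stands.
- The arm moves only by the shell command python3 -m jog 'ROWS' [FORCE]. ROWS is JSON, a list of rows, each a list of 7 numbers: the shift along the tool's x, y, z in cm, then the turn, a rotation vector about the tool's x, y, z in rad, then the opening, from -1 (shut) to 1 (fully open). In form: [[tx, ty, tz, wx, wy, wz, jaw], ...]. A call has 1 to 20 rows; each row shifts and turns the commanded pose from where the row before left it, along the tool's axes as they then stand; what a row does not reach is not made up. A row lasts 1/8 s, in which the tool goes at most 62.5 mm and 10.7 degrees, less where a joint would pass 70% of its speed; a pose out of reach is approached as far as the arm can. A call with a gripper value outside its range is refused whole. The fingers move at their own pace and stop on an object; FORCE is the grip in N (left out, the last holds). Time passes only in rows, so rows that do not move let the fingers close. It gives the time, the measured TCP pose, the force and the opening at its end, in the units of the state.
- r.read_state(): the state, without advancing time (a new reading comes with each control period).
- r.camera(name): name is "side" or "top"; returns a dict with "frame" (480x640x3 uint8, red, green, blue), "fx", "fy", "cx", "cy" (pixels), "k1" (the pictures are not rectified: a ray, as slopes to the right and down, at radius r is drawn at 1 + k1 r^2 times it, then the intrinsics apply), "camera_from_world" (4x4, takes a point from world to camera coordinates). Camera axes: x right, y down, z forward; pixel columns grow to the right and rows downward; lengths in m; the calibration is good to about 2 mm. A picture is of the moment at which its call begins. There is no depth.
- r.close_job(): hands the job in, once; it reports no verdict.
Trained networks look in a picture, given as the dict that the camera call returned (one of the last four; its "shot" number tells which), for a name from the list of things; names that differ only in an ending like _2 or _b are one class to them, and where a whole thing is asked for, a point or a joint stands for the part that bears it (a point fixed in the world has none). Each returns a list of dicts, best first, with "score" (0 to 1); they miss things now and then, are a little off and sometimes report something else, mostly with a low value. They report only what shows in the picture. A call takes as long as a camera call.
- r.search_frame(picture, thing): "rect" ([left, top, right, bottom] in pixels, round what is visible of it).
The state is a dict: "time": time; "joint_positions": joint angles; "joint_vel": joint speeds; "joint_torque": joint torques, N m; "ee_pos": TCP position; "eef_rot": TCP orientation; "ft_force": force on the tool from outside, world axes, zero at the start; "torque": the same for the moment, N m; "width": finger opening in m.
Only numpy, scipy, OpenCV 4.12 (cv2) and the standard library are available. Lean on these libraries where they do the work, as an engineer would, in place of code of your own. Each camera call takes 0.05 s, during which the arm holds its last target.

## Working session

There is one attempt and no reset: what is moved stays moved. The work goes in short steps, Python scripts to look and compute and a shell command to move; the robot and the scene stay as the last step left them, time stands still between calls to the robot, and variables do not carry over. Pictures are saved under pics/ and viewed, and the job is handed in when it is done.

```bash
ls; mkdir -p pics; python3 - <<'E'
from bench import r
import cv2
print(r.read_state()); print(r.tip_extent)
for n in ("side","top"):
    p=r.camera(n)
    cv2.imwrite(f"pics/{n}0.png",p["frame"][:,:,::-1])
    print({k:v for k,v in p.items() if k!="frame"})
E
```

```text
pics
{'time': 0.0, 'joint_positions': array([ 1.21037572,  0.33292608, -0.06469229,  1.46092147,  0.02155203,
        1.34989251, -0.08848049]), 'joint_vel': array([ 8.21122302e-04,  4.24313364e-04,  1.82328621e-05, -6.05660669e-04,
       -3.91912999e-04, -1.09793105e-03,  7.16865102e-04]), 'joint_torque': array([-6.39777136e-05, -6.23257971e+01,  2.42911081e-02, -3.89888763e+01,
       -6.12619473e-02,  3.98468901e-02,  1.15164921e-04]), 'ee_pos': array([ 0.20703045, -0.58932888,  0.23272952]), 'eef_rot': array([ 9.85766409e-01,  1.68119179e-01, -1.32648342e-04, -7.15140344e-04]), 'ft_force': array([ 0.56700398, -0.26764895,  0.20392317]), 'torque': array([-0.03632495, -0.01097715,  0.0331817 ]), 'width': 0.08690304903114003}
0.011
{'fx': 450.08845265924674, 'fy': 450.08845265924674, 'cx': 318.1123992387525, 'cy': 241.9458308746892, 'k1': -0.10291011580397498, 'camera_from_world': array([[-0.93228002, -0.36100108,  0.02306937,  0.47566463],
       [-0.23636403,  0.55964722, -0.79430916,  0.21566975],
       [ 0.27383575, -0.74597132, -0.60707558,  1.23402369],
       [ 0.        ,  0.        ,  0.        ,  1.        ]]), 'shot': 1}
{'fx': 613.1131872910972, 'fy': 613.1131872910972, 'cx': 320.0493704277442, 'cy': 239.07073005299446, 'k1': -0.16362004343254014, 'camera_from_world': array([[-2.60075500e-04, -9.99993604e-01,  3.56707016e-03,
         5.26431699e-02],
       [-9.82561584e-01, -4.07712735e-04, -1.85936999e-01,
         4.94438433e-01],
       [ 1.85937264e-01, -3.55322377e-03, -9.82555194e-01,
         1.56981952e+00],
       [ 0.00000000e+00,  0.00000000e+00,  0.00000000e+00,
         1.00000000e+00]]), 'shot': 2}
```

View pics/side0.png

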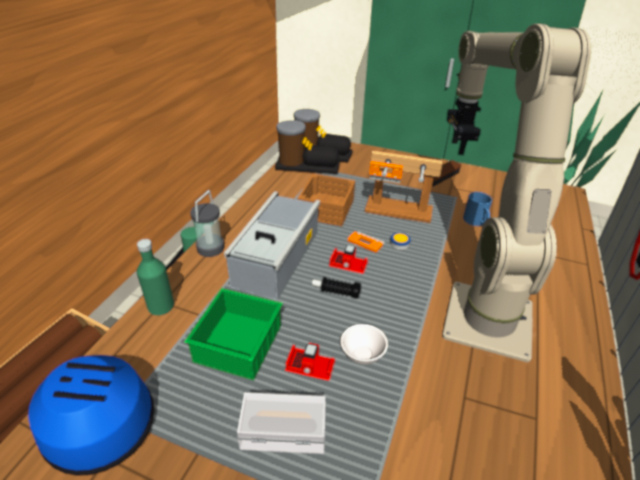

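View pics/top0.png

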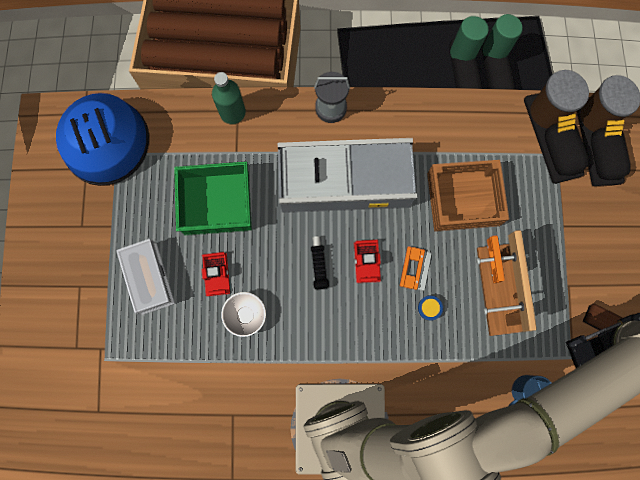

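```bash
cat > h.py <<'E'
import numpy as np, cv2
from scipy.spatial.transform import Rotation as R
def K(p): return np.array([[p["fx"],0,p["cx"]],[0,p["fy"],p["cy"]],[0,0,1]])
def D(p): return np.array([p["k1"],0,0,0.])
def at_z(p,uv,z):
    s=cv2.undistortPoints(np.array([[uv]],float),K(p),D(p))[0,0]
    T=p["camera_from_world"]; Rm=T[:3,:3]; c=-Rm.T@T[:3,3]; d=Rm.T@np.array([s[0],s[1],1])
    return c+d*(z-c[2])/d[2]
def proj(p,X):
    T=p["camera_from_world"]; 
    return cv2.projectPoints(np.array(X,float).reshape(-1,1,3),cv2.Rodrigues(T[:3,:3])[0],T[:3,3],K(p),D(p))[0][:,0]
def crop(p,x0,y0,x1,y1,name,s=None):
    s=s or min(800/(x1-x0),600/(y1-y0))
    f=p["frame"][y0:y1,x0:x1,::-1]
    cv2.imwrite("pics/"+name,cv2.resize(f,None,fx=s,fy=s,interpolation=cv2.INTER_CUBIC)); print(name,"scale",s)
def yaw(q):  # heading of tool x axis & y axis
    m=R.from_quat(q).as_matrix(); return m
E
python3 - <<'E'
from bench import r
from h import *
p=r.camera("top")
np.save("pics/top0.npy",p["frame"]); 
crop(p,170,210,470,350,"a.png")
crop(p,260,130,560,350,"b.png")
for t in ["binding_1","grip_1","scraper_mat","scraper_hung","peg_stand","crate","tub","locker","cover","bowl","goggle_case","wax_tin"]:
    print(t,[([round(v) for v in d["rect"]],round(d["score"],2)) for d in r.search_frame(p,t)])
E
```

```text
a.png scale 2.6666666666666665
b.png scale 2.6666666666666665
binding_1 [([204, 252, 232, 295], 0.93), ([352, 241, 379, 284], 0.85)]
grip_1 [([308, 237, 332, 290], 0.97)]
scraper_mat [([400, 247, 433, 289], 0.55)]
scraper_hung [([415, 298, 442, 320], 0.62), ([486, 236, 499, 278], 0.56)]
peg_stand [([476, 230, 536, 337], 0.95)]
crate [([426, 162, 507, 230], 0.77)]
tub [([173, 159, 250, 237], 0.79)]
locker [([280, 138, 414, 211], 0.64)]
cover [([284, 142, 350, 201], 0.73)]
bowl [([220, 290, 267, 338], 0.59)]
goggle_case [([114, 238, 178, 316], 0.81), ([281, 144, 353, 200], 0.48)]
wax_tin [([417, 298, 442, 321], 0.78), ([310, 236, 331, 290], 0.33)]
```

View pics/a.png

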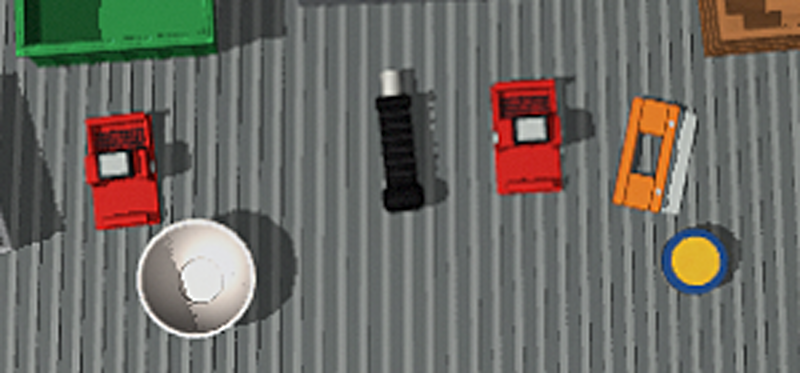

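View pics/b.png

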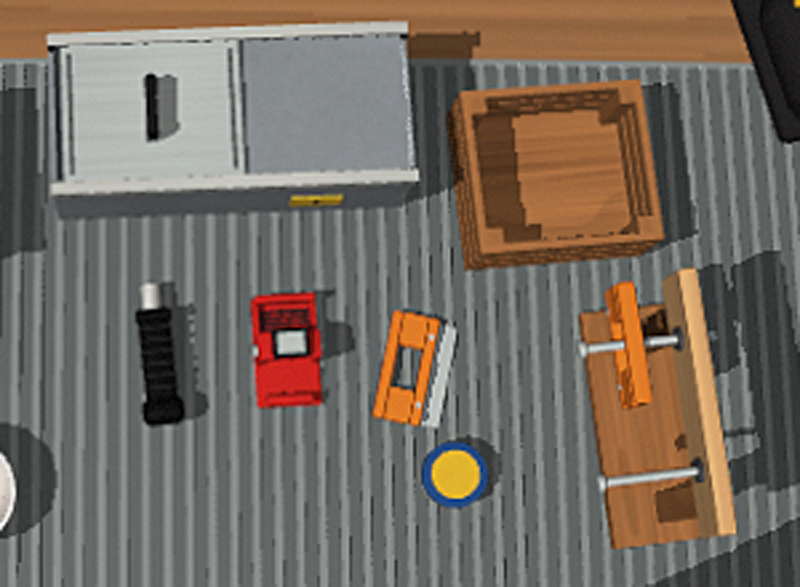

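```bash
cat >> h.py <<'E'
def A(u,v): return (170+u/2.66667-.3,210+v/2.66667-.3)
def B(u,v): return (260+u/2.66667-.3,130+v/2.66667-.3)
E
python3 - <<'E'
from bench import r
from h import *
p=r.camera("top")
def P(n,uv,z): print(n,np.round(at_z(p,uv,z)[:2],4))
P("b1 buckle",A(115,164),.066);
for c in [(87,119),(150,113),(160,224),(97,229)]: P(" b1 corner",A(*c),.012+.02*(1))
P("b2 buckle",A(531,129),.066)
for c in [(492,84),(554,80),(561,190),(499,193)]: P(" b2 corner",A(*c),.03)
P("grip stub",A(390,72),.026);P("grip knob end",A(404,208),.03);P("grip handleL",A(384,150),.02);P("grip handleR",A(417,150),.02)
for c in [(634,97),(682,104),(662,212),(614,203)]: P(" scr corner",A(*c),.021)
P("scr slot",A(647,155),.015)
P("tin",A(695,261),.031);P("bowl",A(196,278),.055)
for c in [(49,36),(407,24),(417,176),(52,190)]: P(" locker rail",B(*c),.133)
P("handle",B(153,107),.155); 
for c in [(146,75),(157,75),(147,139),(158,139)]: P(" handle c",B(*c),.155)
P("cover edge R",B(240,110),.127);P("cover edgeL",B(65,110),.127)
for c in [(452,100),(640,83),(663,237),(470,258)]: P(" crate top",B(*c),.09)
for c in [(175,166),(249,162),(251,227),(176,232)]: P(" tub top",c,.09)
P("knob",B(583,350),.205);P("peg root",B(678,342),.205);P("knob2",B(603,484),.205)
for c in [(665,272),(692,268),(735,530),(712,534)]: P(" board top",B(*c),.230)
for c in [(612,285),(632,283),(650,402),(625,407)]: P(" hung top",B(*c),.220)
E
```

```text
b1 buckle [0.4059 0.3305]
 b1 corner [0.4557 0.366 ]
 b1 corner [0.4619 0.3028]
 b1 corner [0.351 0.29 ]
 b1 corner [0.3457 0.3525]
b2 buckle [ 0.4406 -0.0737]
 b2 corner [ 0.4918 -0.0383]
 b2 corner [ 0.4959 -0.1005]
 b2 corner [ 0.3852 -0.1056]
 b2 corner [ 0.3823 -0.0442]
grip stub [0.5047 0.0636]
grip knob end [0.3675 0.0496]
grip handleL [0.4267 0.0695]
grip handleR [0.4267 0.0366]
 scr corner [ 0.4802 -0.1819]
 scr corner [ 0.473  -0.2304]
 scr corner [ 0.364  -0.2071]
 scr corner [ 0.3732 -0.1592]
scr slot [ 0.4221 -0.1944]
tin [ 0.3143 -0.237 ]
bowl [0.2966 0.2506]
 locker rail [0.7297 0.1612]
 locker rail [ 0.7432 -0.1865]
 locker rail [ 0.5902 -0.1909]
 locker rail [0.5759 0.1561]
handle [0.6511 0.0605]
 handle c [0.6827 0.0672]
 handle c [0.6827 0.0567]
 handle c [0.6197 0.0661]
 handle c [0.6197 0.0558]
cover edge R [ 0.6568 -0.0231]
cover edgeL [0.6567 0.1451]
 crate top [ 0.6797 -0.2358]
 crate top [ 0.6996 -0.4282]
 crate top [ 0.5411 -0.4414]
 crate top [ 0.5196 -0.2474]
 tub top [0.6832 0.4375]
 tub top [0.693  0.2402]
 tub top [0.5177 0.2308]
 tub top [0.5046 0.426 ]
knob [ 0.4114 -0.3243]
peg root [ 0.4184 -0.4125]
knob2 [ 0.2916 -0.3374]
 board top [ 0.4777 -0.396 ]
 board top [ 0.4814 -0.4212]
 board top [ 0.2481 -0.4477]
 board top [ 0.245  -0.4266]
 hung top [ 0.4678 -0.3496]
 hung top [ 0.4696 -0.3681]
 hung top [ 0.3625 -0.379 ]
 hung top [ 0.3582 -0.356 ]
```

```bash
cat >> h.py <<'E'
def plan(s,x,y,z,yawdeg):
    """target TCP xyz, tool-y yaw. prints turn (tool axes) from now, and shift in the axes after the turn"""
    Rc=R.from_quat(s["eef_rot"]); best=None
    for yd in (yawdeg,yawdeg+180):
        a=np.radians(yd); ty=np.array([np.cos(a),np.sin(a),0]); tz=np.array([0,0,-1.]); tx=np.cross(ty,tz)
        Rt=R.from_matrix(np.stack([tx,ty,tz],1)); w=(Rc.inv()*Rt).as_rotvec()
        if best is None or np.linalg.norm(w)<np.linalg.norm(best[0]): best=(w,Rt)
    d=np.array([x,y,z])-s["ee_pos"]
    print("turn",np.round(best[0],3),"rows>=",round(np.degrees(np.linalg.norm(best[0]))/10.7,1),"shift after turn cm",np.round(best[1].inv().apply(d)*100,2),"shift now-axes",np.round(Rc.inv().apply(d)*100,2))
E
python3 -m jog '[[0,0,-5,0,0,-0.18,0.2],[0,0,-5,0,0,-0.18,0.2],[0,0,-3,0,0,-0.18,0.2],[0,0,0,0,0,-0.18,0.2],[0,0,0,0,0,-0.18,0.2],[0,0,0,0,0,-0.18,0.2],[0,0,0,0,0,-0.18,0.2],[0,0,0,0,0,0,0.2]]' 25
python3 - <<'E'
from bench import r
from h import *
s=r.read_state(); print(s["ee_pos"],s["ft_force"],s["joint_positions"])
plan(s,.4406,-.0737,.25,2.8)
E
```

```text
time: 1.8
ee_pos: [0.2071, -0.5897, 0.3636]
eef_rot: [0.698, 0.716, 0.0, 0.0]
ft_force: [-0.2, -1.3, -0.8]
width: 0.0522
[ 0.20707483 -0.58972185  0.36355852] [-0.19057604 -1.29860462 -0.83204154] [ 1.31752013  0.31327562 -0.21396935  1.22123982  0.06542966  1.61356641
  1.14225974]
turn [ 0.     0.    -0.023] rows>= 0.1 shift after turn cm [50.4  25.85 11.36] shift now-axes [50.98 24.67 11.36]
```

```bash
python3 -m jog '[[0,0,0,0,0,-0.023,0.2],[5.04,2.585,0,0,0,0,0.2],[5.04,2.585,0,0,0,0,0.2],[5.04,2.585,0,0,0,0,0.2],[5.04,2.585,0,0,0,0,0.2],[5.04,2.585,0,0,0,0,0.2],[5.04,2.585,2,0,0,0,0.2],[5.04,2.585,2,0,0,0,0.2],[5.04,2.585,3,0,0,0,0.2],[5.04,2.585,4,0,0,0,0.2],[5.04,2.585,4,0,0,0,0.2],[0,0,0,0,0,0,0.2]]'
python3 - <<'E'
from bench import r
from h import *
s=r.read_state(); print(s["ee_pos"],s["ft_force"])
plan(s,.4406,-.0737,.051,2.8)
p=r.camera("top"); crop(p,300,200,460,320,"c.png"); p=r.camera("side"); crop(p,280,200,440,320,"d.png")
E
```

```text
time: 3.3
ee_pos: [0.4347, -0.0809, 0.2203]
eef_rot: [0.688, 0.726, -0.0, -0.002]
ft_force: [0.0, -0.6, 0.9]
width: 0.0524
[ 0.43467818 -0.08087755  0.22027728] [ 0.04399296 -0.59443421  0.92027579]
turn [-0.003 -0.002  0.005] rows>= 0.0 shift after turn cm [ 0.69  0.63 16.93] shift now-axes [ 0.65  0.67 16.93]
c.png scale 5.0
d.png scale 5.0
```

View pics/d.png

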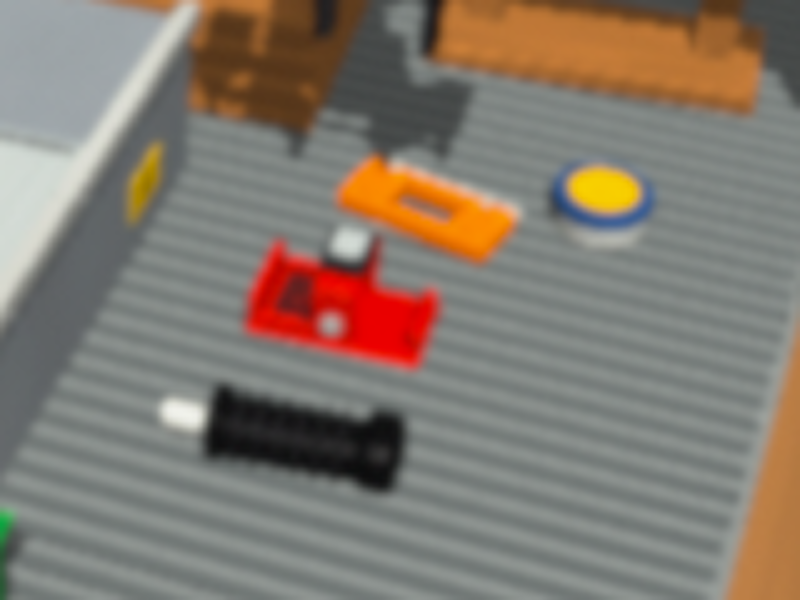

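```bash
python3 - <<'E'
from bench import r
from h import *
p=r.camera("side")
print(at_z(p,(280+350/5-.4,200+242/5-.4),.066)); print(proj(p,[[.4406,-.0737,.066]]))
print(proj(p,[r.read_state()["ee_pos"]]))
E
python3 -m jog '[[0.69,0.63,4.5,-0.003,-0.002,0.005,0.2],[0,0,4.5,0,0,0,0.2],[0,0,0,0,0,0,0.2]]'
```

```text
[ 0.43769151 -0.07391678  0.066     ]
[[348.67000919 247.81141915]]
[[355.33737151 202.6859201 ]]
time: 3.82
ee_pos: [0.4393, -0.0786, 0.1307]
eef_rot: [0.692, 0.722, -0.001, -0.0]
ft_force: [0.4, 0.1, 0.6]
width: 0.052
```

```bash
python3 -m jog '[[0,0,0,0,0,0,0.2]]'
python3 - <<'E'
from bench import r
from h import *
s=r.read_state(); print(s["ee_pos"],s["joint_vel"].round(3))
plan(s,.4395,-.0737,.051,2.8)
E
```

```text
time: 3.95
ee_pos: [0.442, -0.0786, 0.1341]
eef_rot: [0.692, 0.722, 0.001, 0.003]
ft_force: [-0.7, 0.6, -0.7]
width: 0.0521
[ 0.44199272 -0.07864598  0.1341088 ] [-0.001 -0.013 -0.005 -0.012  0.002 -0.005 -0.003]
turn [ 0.005  0.003 -0.006] rows>= 0.0 shift after turn cm [ 0.51 -0.22  8.31] shift now-axes [ 0.53 -0.27  8.31]
```

```bash
python3 -m jog '[[0.51,-0.22,0,0.005,0.003,-0.006,0.2],[0,0,4.2,0,0,0,0.2],[0,0,0,0,0,0,0.2],[0,0,0,0,0,0,0.2]]'
python3 - <<'E'
from bench import r
from h import *
s=r.read_state(); print(s["ee_pos"],s["joint_vel"].round(3))
plan(s,.4395,-.0737,.051,2.8)
s=r.read_state(); print(s["ee_pos"])
E
```

```text
time: 4.45
ee_pos: [0.4393, -0.0727, 0.0918]
eef_rot: [0.689, 0.725, -0.0, -0.0]
ft_force: [0.2, -0.2, 0.0]
width: 0.0524
[ 0.43932812 -0.07270315  0.09176806] [ 0.    -0.007 -0.001 -0.006  0.006 -0.007 -0.004]
turn [-0.001 -0.001  0.002] rows>= 0.0 shift after turn cm [-0.1   0.01  4.08] shift now-axes [-0.1   0.01  4.08]
[ 0.43932812 -0.07270315  0.09176806]
```

```bash
python3 -m jog '[[-0.1,0,2,0,0,0,0.2],[0,0,2.1,0,0,0,0.2],[0,0,0,0,0,0,0.2],[0,0,0,0,0,0,-1],[0,0,0,0,0,0,-1],[0,0,0,0,0,0,-1],[0,0,0,0,0,0,-1]]' 25
```

```text
time: 5.32
ee_pos: [0.4388, -0.0738, 0.0497]
eef_rot: [0.689, 0.725, -0.0, -0.001]
ft_force: [-2.0, 0.3, 5.7]
width: 0.028
```

```bash
python3 -m jog '[[0,0,-4,0,0,0,-1],[0,0,-5,0,0,0,-1],[0,0,-5,0,0,0,-1],[0,0,-5,0,0,0,-1],[0,0,0,0,0,0,-1],[0,0,0,0,0,0,-1]]'
python3 - <<'E'
from bench import r
from h import *
s=r.read_state(); print(s["ee_pos"],s["width"])
plan(s,.6136,-.378,.24,5.2)
E
```

```text
time: 6.08
ee_pos: [0.4384, -0.0739, 0.2383]
eef_rot: [0.689, 0.725, -0.001, -0.001]
ft_force: [-1.0, -0.2, -1.9]
width: 0.0276
[ 0.43838252 -0.07388586  0.23826468] 0.027550477267726674
turn [-0.003 -0.001 -0.04 ] rows>= 0.2 shift after turn cm [-31.87  14.69  -0.17] shift now-axes [-31.26  15.95  -0.25]
```

```bash
python3 -m jog '[[0,0,0,-0.003,-0.001,-0.04,-1],[-4,1.84,0,0,0,0,-1],[-4,1.84,0,0,0,0,-1],[-4,1.84,0,0,0,0,-1],[-4,1.84,0,0,0,0,-1],[-4,1.84,0,0,0,0,-1],[-4,1.84,0,0,0,0,-1],[-4,1.84,0,0,0,0,-1],[-3.9,1.84,0,0,0,0,-1],[0,0,0,0,0,0,-1],[0,0,0,0,0,0,-1],[0,0,0,0,0,0,-1]]'
python3 - <<'E'
from bench import r
from h import *
s=r.read_state(); print(s["ee_pos"],s["width"])
plan(s,.6136,-.378,.061,5.2)
p=r.camera("top"); crop(p,400,130,560,250,"e.png")
E
```

```text
time: 7.58
ee_pos: [0.6144, -0.3768, 0.2391]
eef_rot: [0.674, 0.739, 0.0, 0.0]
ft_force: [-0.3, 0.1, -1.0]
width: 0.0276
[ 0.61440928 -0.37684122  0.23913709] 0.0275683272179219
turn [ 0.001 -0.     0.002] rows>= 0.0 shift after turn cm [-0.11 -0.09 17.81] shift now-axes [-0.12 -0.1  17.81]
e.png scale 5.0
```

View pics/e.png

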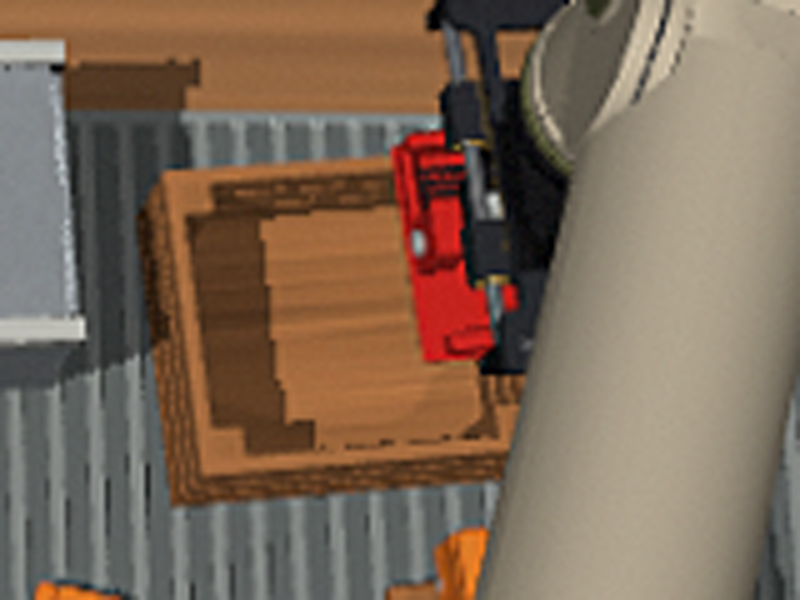

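```bash
python3 -m jog '[[-0.1,-0.1,4,0,0,0,-1],[0,0,4,0,0,0,-1],[0,0,3,0,0,0,-1],[0,0,3,0,0,0,-1],[0,0,0,0,0,0,-1],[0,0,0,0,0,0,-1]]'
```

```text
time: 8.38
ee_pos: [0.6143, -0.3792, 0.1012]
eef_rot: [0.674, 0.739, 0.001, 0.001]
ft_force: [-0.3, 1.0, -0.6]
width: 0.028
```

```bash
python3 -m jog '[[0.1,0,2,0,0,0,-1],[0,0,2,0,0,0,-1],[0,0,0,0,0,0,-1],[0,0,0,0,0,0,-1],[0,0,0,0,0,0,0.2],[0,0,0,0,0,0,0.2],[0,0,0,0,0,0,0.2],[0,0,-4,0,0,0,0.2],[0,0,-5,0,0,0,0.2],[0,0,-5,0,0,0,0.2],[0,0,-5,0,0,0,0.2],[0,0,-2,0,0,0,0.2],[0,0,0,0,0,0,0.2]]'
python3 - <<'E'
from bench import r
from h import *
s=r.read_state(); print(s["ee_pos"],s["width"])
plan(s,.4059,.3305,.24,6.7)
p=r.camera("side"); crop(p,280,140,440,260,"f.png")
p=r.camera("top"); crop(p,160,190,480,350,"f2.png")
E
```

```text
time: 10.0
ee_pos: [0.6141, -0.3784, 0.2712]
eef_rot: [0.674, 0.739, 0.001, 0.002]
ft_force: [-0.3, 0.4, -0.8]
width: 0.052
[ 0.61411133 -0.37837099  0.27124832] 0.051997102323173935
turn [ 0.004  0.002 -0.026] rows>= 0.1 shift after turn cm [ 72.83 -12.41   3.12] shift now-axes [ 72.49 -14.31   2.93]
f.png scale 5.0
f2.png scale 2.5
```

View pics/f.png

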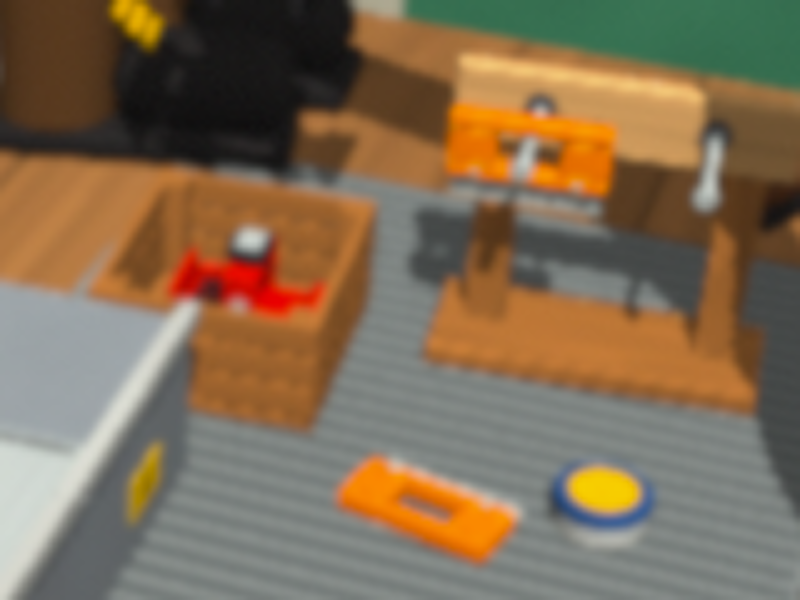

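View pics/f2.png

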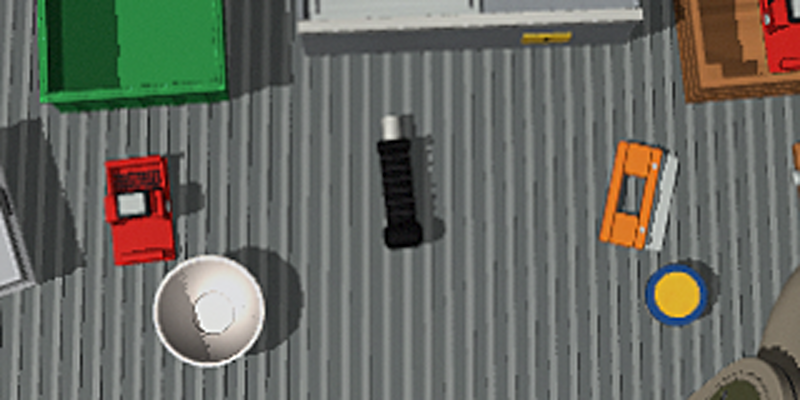

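```bash
python3 -m jog '[[0,0,0,0.004,0.002,-0.026,0.2],[5.2,-0.89,0,0,0,0,0.2],[5.2,-0.89,0,0,0,0,0.2],[5.2,-0.89,0,0,0,0,0.2],[5.2,-0.89,0,0,0,0,0.2],[5.2,-0.89,0,0,0,0,0.2],[5.2,-0.89,0,0,0,0,0.2],[5.2,-0.89,0,0,0,0,0.2],[5.2,-0.89,0,0,0,0,0.2],[5.2,-0.89,0,0,0,0,0.2],[5.2,-0.89,0,0,0,0,0.2],[5.2,-0.89,2,0,0,0,0.2],[5.2,-0.89,3,0,0,0,0.2],[5.2,-0.89,4,0,0,0,0.2],[5.2,-0.89,4,0,0,0,0.2],[0,0,0,0,0,0,0.2],[0,0,0,0,0,0,0.2],[0,0,0,0,0,0,0.2]]'
python3 - <<'E'
from bench import r
from h import *
s=r.read_state(); print(s["ee_pos"],s["width"])
p=r.camera("side"); crop(p,260,310,360,385,"g.png")
print(proj(p,[[.4059,.3305,.066]]))
plan(s,.4059,.3305,.051,6.7)
E
```

```text
time: 12.35
ee_pos: [0.4072, 0.3236, 0.1461]
eef_rot: [0.665, 0.746, -0.0, -0.001]
ft_force: [0.5, -0.9, 0.1]
width: 0.0523
[0.40719091 0.32358616 0.14613517] 0.05226616486200569
g.png scale 8.0
[[309.43206181 348.57638774]]
turn [-0.002 -0.002 -0.002] rows>= 0.0 shift after turn cm [ 0.7  -0.05  9.51] shift now-axes [ 0.69 -0.03  9.51]
```

View pics/g.png

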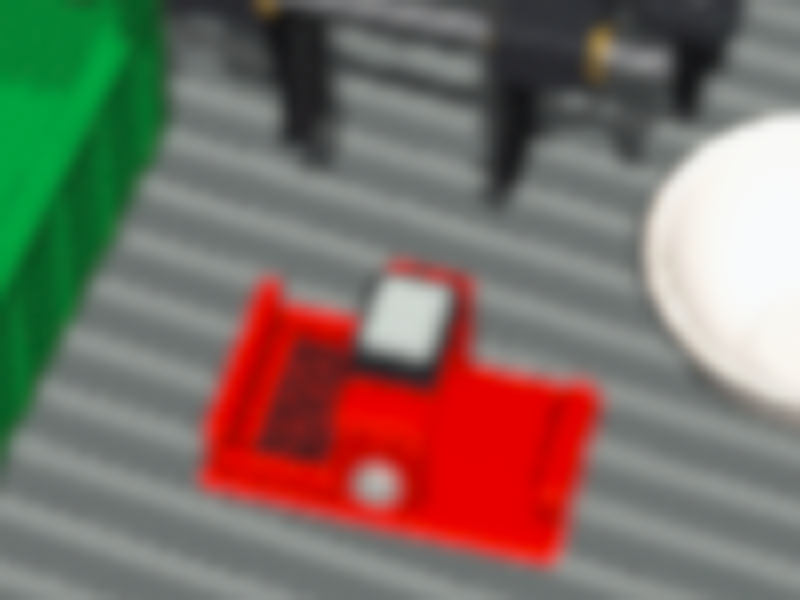

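```bash
python3 -m jog '[[0.7,-0.15,2,0,0,0,0.2],[0,0,3,0,0,0,0.2],[0,0,0,0,0,0,0.2],[0,0,0,0,0,0,0.2],[0,0,0,0,0,0,0.2]]'
python3 - <<'E'
from bench import r
from h import *
s=r.read_state(); print(s["ee_pos"],s["width"])
plan(s,.4048,.3300,.051,6.7)
E
```

```text
time: 13.02
ee_pos: [0.404, 0.332, 0.0966]
eef_rot: [0.665, 0.747, 0.0, -0.001]
ft_force: [-0.2, -0.1, -0.0]
width: 0.0526
[0.40399922 0.33203124 0.09657141] 0.052562299173552596
turn [-0.002 -0.003 -0.   ] rows>= 0.0 shift after turn cm [-0.21  0.06  4.56] shift now-axes [-0.22  0.06  4.56]
```

```bash
python3 -m jog '[[-0.2,0,2.3,0,0,0,0.2],[0,0,2.3,0,0,0,0.2],[0,0,0,0,0,0,0.2],[0,0,0,0,0,0,-1],[0,0,0,0,0,0,-1],[0,0,0,0,0,0,-1],[0,0,0,0,0,0,-1],[0,0,-4,0,0,0,-1],[0,0,-5,0,0,0,-1],[0,0,-5,0,0,0,-1],[0,0,-5,0,0,0,-1],[0,0,0,0,0,0,-1],[0,0,0,0,0,0,-1]]' 25
python3 - <<'E'
from bench import r
from h import *
s=r.read_state(); print(s["ee_pos"],s["width"])
plan(s,.6064,-.298,.24,5.2)
E
```

```text
time: 14.65
ee_pos: [0.404, 0.3289, 0.2387]
eef_rot: [0.665, 0.747, -0.001, -0.002]
ft_force: [-0.6, -0.4, -1.2]
width: 0.0274
[0.40400164 0.32888343 0.23868855] 0.027376423550547143
turn [-0.004 -0.001  0.026] rows>= 0.1 shift after turn cm [-64.26  14.47  -0.13] shift now-axes [-64.62  12.8   -0.25]
```

```bash
python3 -m jog '[[0,0,-1,-0.004,-0.001,0.026,-1],[-4.94,1.11,0,0,0,0,-1],[-4.94,1.11,0,0,0,0,-1],[-4.94,1.11,0,0,0,0,-1],[-4.94,1.11,0,0,0,0,-1],[-4.94,1.11,0,0,0,0,-1],[-4.94,1.11,0,0,0,0,-1],[-4.94,1.11,0,0,0,0,-1],[-4.94,1.11,0,0,0,0,-1],[-4.94,1.11,0,0,0,0,-1],[-4.94,1.11,0,0,0,0,-1],[-4.94,1.11,0,0,0,0,-1],[-4.94,1.11,0,0,0,0,-1],[-4.94,1.11,0,0,0,0,-1],[0,0,0,0,0,0,-1],[0,0,0,0,0,0,-1],[0,0,0,0,0,0,-1]]'
python3 - <<'E'
from bench import r
from h import *
s=r.read_state(); print(s["ee_pos"],s["width"])
plan(s,.6064,-.298,.06,5.2)
p=r.camera("top"); crop(p,400,130,560,250,"i.png")
p=r.camera("side"); crop(p,260,120,420,240,"i2.png")
E
```

```text
time: 16.77
ee_pos: [0.6064, -0.2955, 0.2493]
eef_rot: [0.674, 0.739, 0.001, -0.0]
ft_force: [-0.4, -0.4, -0.7]
width: 0.0279
[ 0.60643941 -0.2954657   0.24928909] 0.02785159750581319
turn [ 0.001 -0.001  0.002] rows>= 0.0 shift after turn cm [-0.25 -0.03 18.93] shift now-axes [-0.28 -0.05 18.93]
i.png scale 5.0
i2.png scale 5.0
```

View pics/i.png

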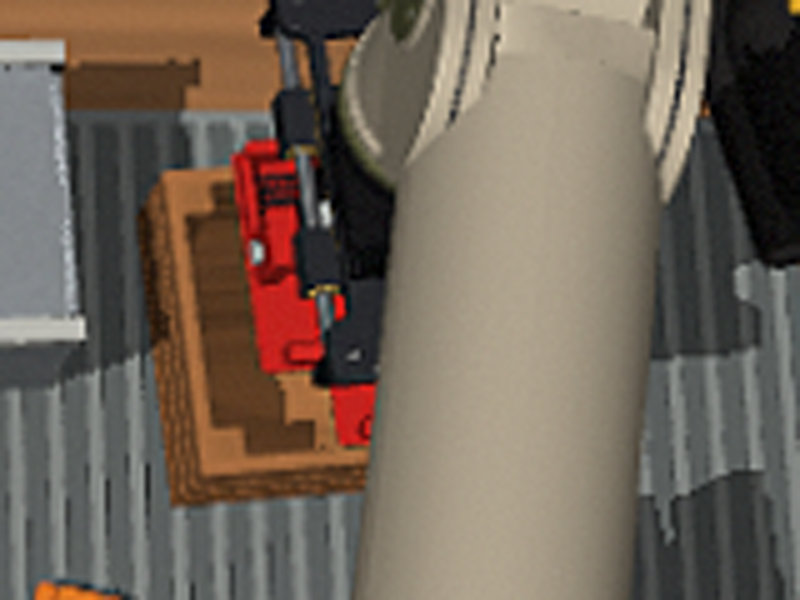

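View pics/i2.png

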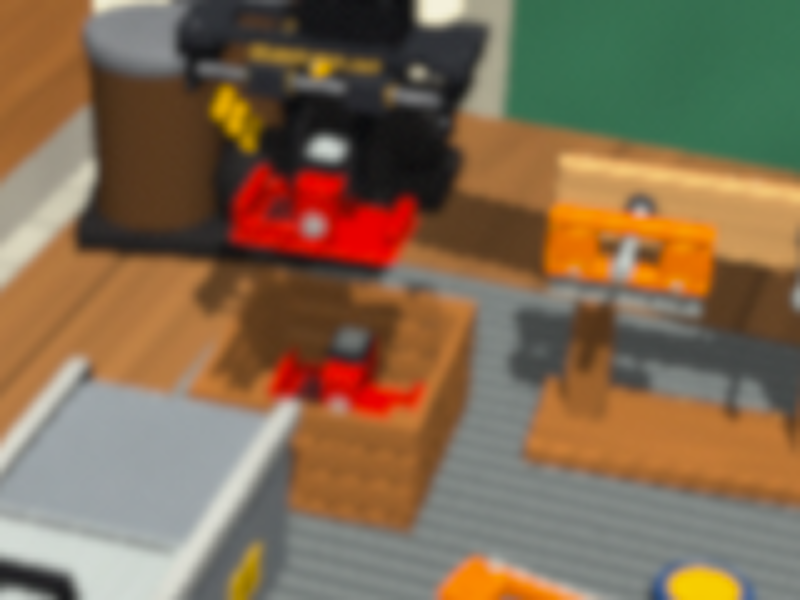

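```bash
python3 -m jog '[[-0.2,0,4,0,0,0,-1],[0,0,4,0,0,0,-1],[0,0,4,0,0,0,-1],[0,0,3,0,0,0,-1],[0,0,0,0,0,0,-1],[0,0,0,0,0,0,-1]]'
```

```text
time: 17.62
ee_pos: [0.6068, -0.2986, 0.0999]
eef_rot: [0.674, 0.739, 0.001, 0.0]
ft_force: [0.7, 1.0, -1.1]
width: 0.0278
```

Next, lower, release, rise; look at the crate and the grip.

```bash
python3 -m jog '[[0.1,0,2,0,0,0,-1],[0,0,1.9,0,0,0,-1],[0,0,0,0,0,0,-1],[0,0,0,0,0,0,-1],[0,0,0,0,0,0,0.2],[0,0,0,0,0,0,0.2],[0,0,0,0,0,0,0.2],[0,0,-4,0,0,0,0.2],[0,0,-5,0,0,0,0.2],[0,0,-5,0,0,0,0.2],[0,0,-4,0,0,0,0.2],[3,0,0,0,0,0,0.2],[0,0,0,0,0,0,0.2]]'
python3 - <<'E'
from bench import r
from h import *
s=r.read_state(); print(s["ee_pos"],s["width"],s["ft_force"])
p=r.camera("side"); crop(p,260,140,420,260,"j.png")
p=r.camera("top"); crop(p,160,190,480,350,"j2.png")
E
```

```text
time: 19.25
ee_pos: [0.6043, -0.2653, 0.2413]
eef_rot: [0.673, 0.74, 0.001, 0.0]
ft_force: [0.3, 0.2, -0.4]
width: 0.0525
[ 0.60428198 -0.265298    0.24127743] 0.0525245226214774 [ 0.2611536   0.17432011 -0.37372876]
j.png scale 5.0
j2.png scale 2.5
```

View pics/j.png

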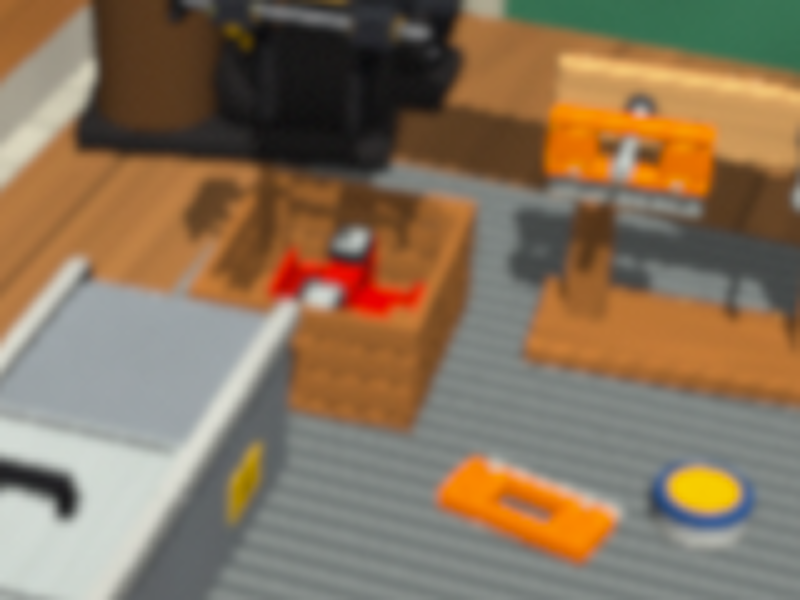

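View pics/j2.png

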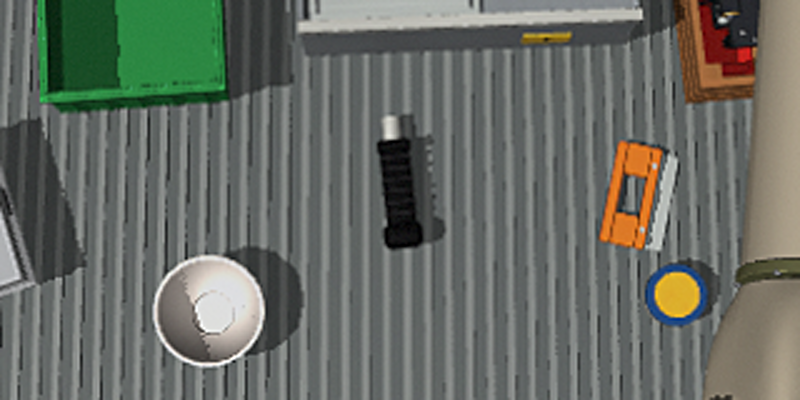

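```bash
python3 - <<'E'
from bench import r
from h import *
s=r.read_state(); print(s["joint_positions"].round(2))
plan(s,.434,.0545,.15,95.8)
E
```

```text
[ 0.84  0.5  -0.72  1.32  0.32  1.44  0.24]
turn [ 0.000e+00 -1.000e-03  1.561e+00] rows>= 8.4 shift after turn cm [-13.61 -33.83   9.02] shift now-axes [ 33.69 -13.95   9.02]
```

```bash
python3 -m jog '[[0,0,0,0,0,0.1734,0.4],[0,0,0,0,0,0.1734,0.4],[0,0,0,0,0,0.1734,0.4],[0,0,0,0,0,0.1734,0.4],[0,0,0,0,0,0.1734,0.4],[0,0,0,0,0,0.1734,0.4],[0,0,0,0,0,0.1734,0.4],[0,0,0,0,0,0.1734,0.4],[0,0,0,0,0,0.1734,0.4],[-1.94,-4.83,0,0,0,0,0.4],[-1.94,-4.83,0,0,0,0,0.4],[-1.94,-4.83,0,0,0,0,0.4],[-1.94,-4.83,1,0,0,0,0.4],[-1.94,-4.83,2,0,0,0,0.4],[-1.94,-4.83,3,0,0,0,0.4],[-1.94,-4.83,3,0,0,0,0.4],[0,0,0,0,0,0,0.4],[0,0,0,0,0,0,0.4],[0,0,0,0,0,0,0.4]]'
python3 - <<'E'
from bench import r
from h import *
s=r.read_state(); print(s["ee_pos"],s["width"])
plan(s,.434,.0545,.026,95.8)
p=r.camera("side"); crop(p,270,240,390,330,"k.png")
print(proj(p,[[.5047,.0636,.015],[.3675,.0496,.015],[.434,.0545,.035],s["ee_pos"]]))
E
```

```text
time: 21.72
ee_pos: [0.4355, 0.0534, 0.1509]
eef_rot: [0.999, 0.049, 0.001, -0.001]
ft_force: [0.0, -0.7, -0.5]
width: 0.0611
[0.43552514 0.05339397 0.15093773] 0.06107749571244467
turn [-0.001 -0.002 -0.002] rows>= 0.0 shift after turn cm [-0.14 -0.13 12.49] shift now-axes [-0.17 -0.11 12.49]
k.png scale 6.666666666666667
[[312.1409641  282.98048831]
 [358.36787806 292.36441208]
 [336.28934546 282.27441638]
 [337.94098227 250.31252214]]
```

View pics/k.png

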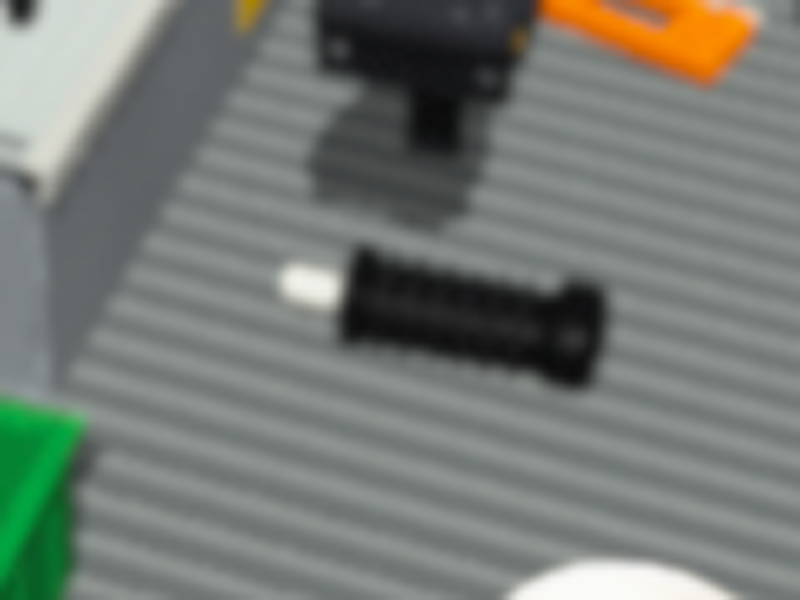

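```bash
python3 -m jog '[[-0.1,-0.1,4,0,0,0,0.4],[0,0,4,0,0,0,0.4],[0,0,0,0,0,0,0.4],[0,0,0,0,0,0,0.4],[0,0,0,0,0,0,0.4]]'
```

```text
time: 22.4
ee_pos: [0.4348, 0.0555, 0.072]
eef_rot: [0.999, 0.05, 0.002, -0.0]
ft_force: [-0.4, 0.3, 0.4]
width: 0.0613
```

```bash
python3 -m jog '[[0,0.1,2.4,0,0,0,0.4],[0,0,2.1,0,0,0,0.4],[0,0,0,0,0,0,0.4],[0,0,0,0,0,0,-1],[0,0,0,0,0,0,-1],[0,0,0,0,0,0,-1],[0,0,0,0,0,0,-1]]' 25
```

```text
time: 23.28
ee_pos: [0.4339, 0.0546, 0.0257]
eef_rot: [0.999, 0.051, 0.001, -0.0]
ft_force: [-1.2, -0.7, 4.0]
width: 0.0321
```

```bash
python3 -m jog '[[0,0,-4,0,0,0,-1],[0,0,-5,0,0,0,-1],[0,0,-5,0,0,0,-1],[0,0,-4,0,0,0,-1],[0,0,0,0,0,-0.17,-1],[0,0,0,0,0,-0.17,-1],[0,0,0,0,0,-0.17,-1],[0,0,0,0,0,-0.17,-1],[0,0,0,0,0,-0.17,-1],[0,0,0,0,0,-0.17,-1],[0,0,0,0,0,-0.17,-1],[0,0,0,0,0,-0.17,-1],[0,0,0,0,0,-0.17,-1],[0,0,0,0,0,0,-1],[0,0,0,0,0,0,-1]]'
python3 - <<'E'
from bench import r
from h import *
s=r.read_state(); print(s["ee_pos"],s["width"])
plan(s,.5996,.3339,.20,3.3)
E
```

```text
time: 25.15
ee_pos: [0.4333, 0.0544, 0.2053]
eef_rot: [0.687, 0.727, 0.001, -0.0]
ft_force: [-0.8, -0.1, -2.8]
width: 0.0316
[0.43333692 0.05442813 0.20528078] 0.03157350547727937
turn [ 0.001 -0.001 -0.001] rows>= 0.0 shift after turn cm [26.94 18.21  0.53] shift now-axes [26.96 18.18  0.57]
```

```bash
python3 -m jog '[[4.49,3.03,0,0,0,0,-1],[4.49,3.03,0,0,0,0,-1],[4.49,3.03,0,0,0,0,-1],[4.49,3.03,0,0,0,0,-1],[4.49,3.03,0,0,0,0,-1],[4.49,3.03,0,0,0,0,-1],[0,0,0,0,0,0,-1],[0,0,0,0,0,0,-1],[0,0,0,0,0,0,-1]]'
python3 - <<'E'
from bench import r
from h import *
s=r.read_state(); print(s["ee_pos"],s["width"])
plan(s,.5996,.3339,.04,3.3)
p=r.camera("top"); crop(p,150,130,310,250,"l.png")
p=r.camera("side"); crop(p,160,240,320,360,"l2.png")
E
```

```text
time: 26.28
ee_pos: [0.599, 0.3329, 0.2062]
eef_rot: [0.686, 0.727, 0.001, 0.001]
ft_force: [0.3, -0.2, -2.1]
width: 0.0319
[0.59896427 0.33285336 0.20624346] 0.03193457453099327
turn [ 0.002 -0.     0.   ] rows>= 0.0 shift after turn cm [ 0.1   0.07 16.62] shift now-axes [ 0.1   0.04 16.62]
l.png scale 5.0
l2.png scale 5.0
```

View pics/l.png

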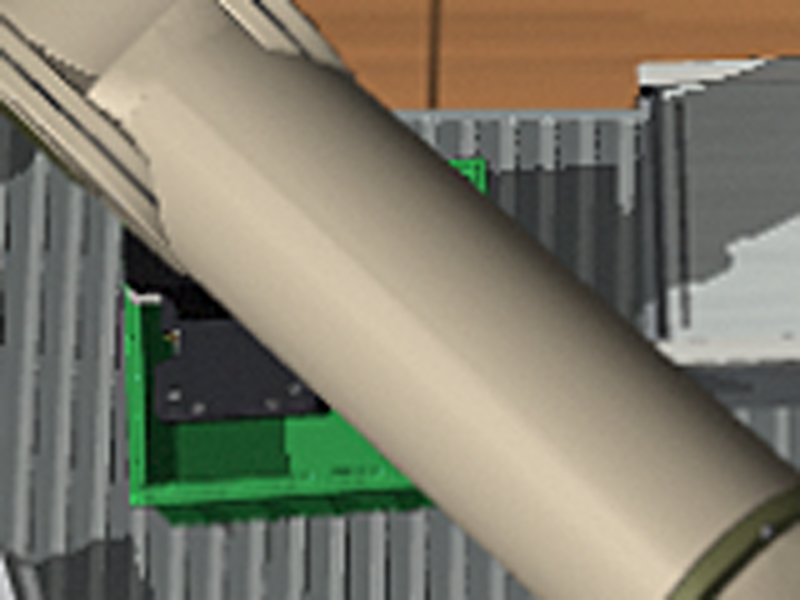

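View pics/l2.png

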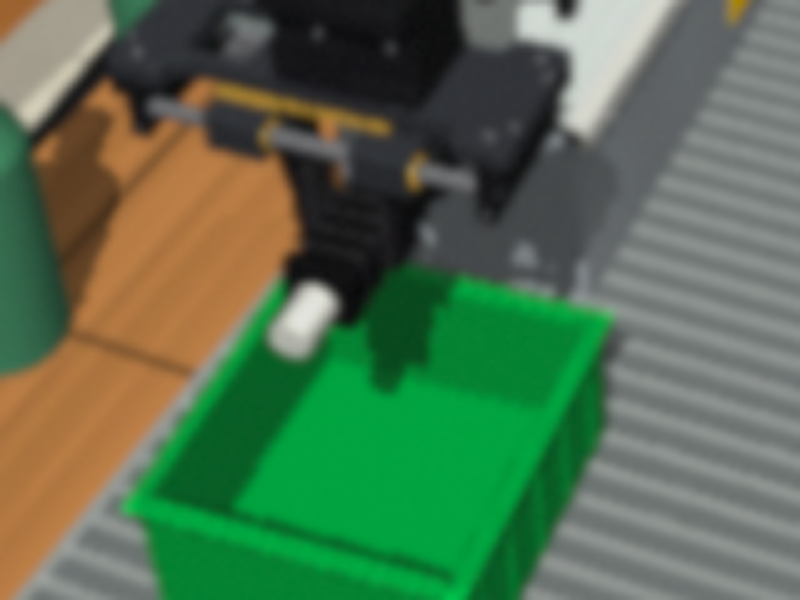

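```bash
python3 -m jog '[[0.1,0,4,0,0,0,-1],[0,0,4,0,0,0,-1],[0,0,4,0,0,0,-1],[0,0,2.4,0,0,0,-1],[0,0,2,0,0,0,-1],[0,0,0,0,0,0,-1],[0,0,0,0,0,0,-1],[0,0,0,0,0,0,0.2],[0,0,0,0,0,0,0.2],[0,0,0,0,0,0,0.2],[0,0,-4,0,0,0,0.2],[0,0,-5,0,0,0,0.2],[0,0,-5,0,0,0,0.2],[0,0,-4,0,0,0,0.2],[0,0,0,0,0,0,0.2],[0,0,0,0,0,0,0.2]]'
python3 - <<'E'
from bench import r
from h import *
s=r.read_state(); print(s["ee_pos"],s["width"],s["ft_force"],s["joint_positions"].round(2))
plan(s,.6511,.0611,.21,92.2)
p=r.camera("side"); crop(p,160,240,320,360,"m.png")
E
```

```text
time: 28.38
ee_pos: [0.5985, 0.3351, 0.2212]
eef_rot: [0.685, 0.728, 0.0, 0.0]
ft_force: [-0.2, 1.0, -0.9]
width: 0.0522
[0.59845331 0.33507342 0.22123826] 0.05223853009201314 [-0.19665789  0.97698496 -0.8708559 ] [-0.08  0.59 -0.77  1.26  0.4   1.45 -0.75]
turn [ 1.000e-03  0.000e+00 -1.549e+00] rows>= 8.3 shift after turn cm [ -4.21 -27.58   1.12] shift now-axes [-27.67   3.6    1.11]
m.png scale 5.0
```

View pics/m.png

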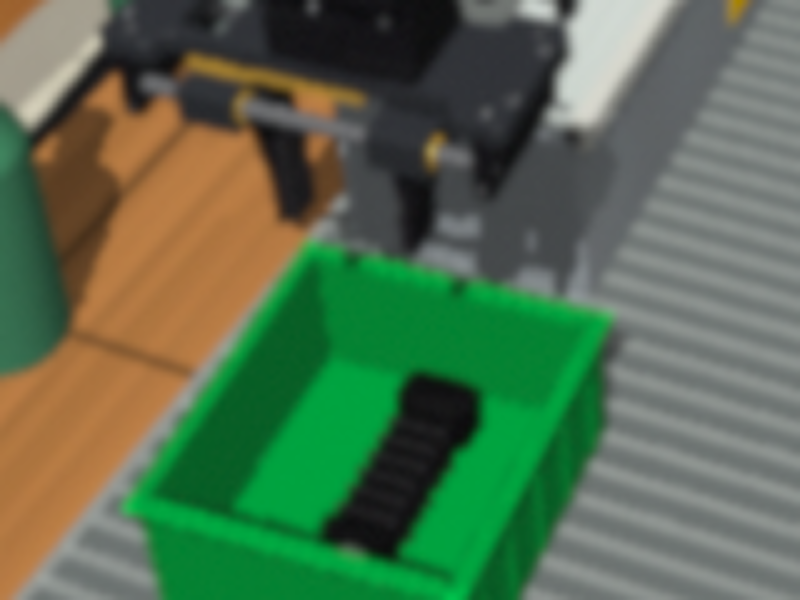

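```bash
python3 -m jog '[[0,0,0,0,0,-0.172,0.0],[0,0,0,0,0,-0.172,0],[0,0,0,0,0,-0.172,0],[0,0,0,0,0,-0.172,0],[0,0,0,0,0,-0.172,0],[0,0,0,0,0,-0.172,0],[0,0,0,0,0,-0.172,0],[0,0,0,0,0,-0.172,0],[0,0,0,0,0,-0.172,0],[-0.7,-4.6,0,0,0,0,0],[-0.7,-4.6,0,0,0,0,0],[-0.7,-4.6,0,0,0,0,0],[-0.7,-4.6,0,0,0,0,0],[-0.7,-4.6,0,0,0,0,0],[-0.7,-4.6,0,0,0,0,0],[0,0,0,0,0,0,0],[0,0,0,0,0,0,0],[0,0,0,0,0,0,0]]'
python3 - <<'E'
from bench import r
from h import *
s=r.read_state(); print(s["ee_pos"],s["width"],s["ft_force"],s["joint_positions"].round(2))
p=r.camera("side"); crop(p,220,190,340,280,"n.png")
print(proj(p,[[.6827,.062,.155],[.6197,.0608,.155]]))
plan(s,.6511,.0611,.151,92.2)
E
```

```text
time: 30.68
ee_pos: [0.6504, 0.0627, 0.2213]
eef_rot: [-0.02, 1.0, 0.001, 0.0]
ft_force: [0.5, -0.1, 0.4]
width: 0.0438
[0.65040179 0.06274265 0.22126798] 0.04375885106239199 [ 0.5354127  -0.12631648  0.44735105] [ 0.53  0.62 -1.06  1.35  0.53  1.47  1.11]
n.png scale 6.666666666666667
[[255.11929856 229.98064706]
 [275.27517782 234.86936364]]
turn [0.002 0.    0.002] rows>= 0.0 shift after turn cm [-0.06 -0.17  7.03] shift now-axes [-0.06 -0.18  7.03]
```

View pics/n.png

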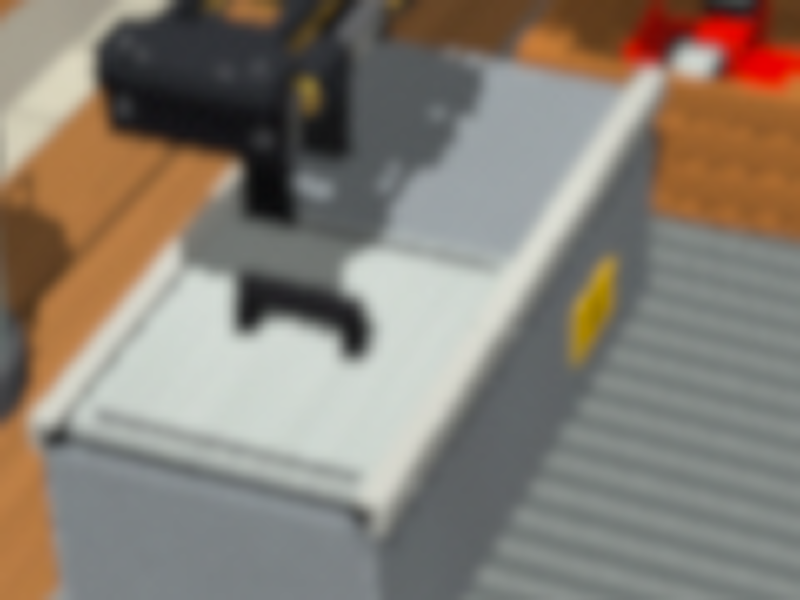

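```bash
python3 -m jog '[[-0.1,0.2,3,0,0,0,0],[0,0,2,0,0,0,0],[0,0,0,0,0,0,0],[0,0,0,0,0,0,0]]'
python3 - <<'E'
from bench import r
from h import *
s=r.read_state(); print(s["ee_pos"],s["width"],s["ft_force"])
p=r.camera("side"); crop(p,220,190,340,280,"o.png")
tip=s["ee_pos"]-[0,0,.011]
print((proj(p,[tip+[0,.022,0],tip-[0,.022,0]])-[220,190])*6.667)
p=r.camera("top"); crop(p,260,120,420,220,"o2.png")
E
```

```text
time: 31.22
ee_pos: [0.6522, 0.0635, 0.1724]
eef_rot: [-0.019, 1.0, 0.001, 0.001]
ft_force: [-1.0, 0.1, 0.2]
width: 0.0433
[0.65218542 0.06345038 0.17243471] 0.04330580881541385 [-0.97926575  0.10421214  0.17174679]
o.png scale 6.666666666666667
[[272.18793902 301.08301872]
 [318.92335503 244.74602483]]
o2.png scale 5.0
```

View pics/o.png

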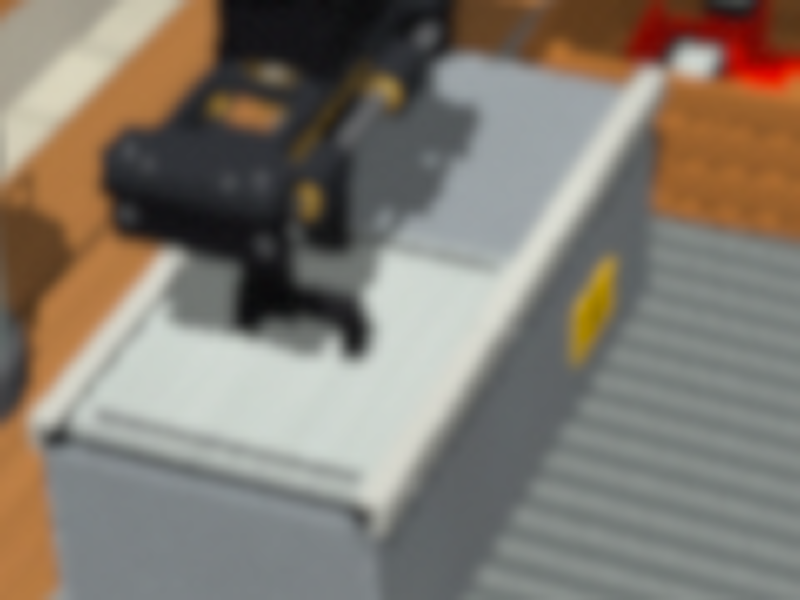

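```bash
python3 -m jog '[[0,-0.1,1.2,0,0,0,0],[0,0,1.2,0,0,0,0],[0,0,0,0,0,0,0],[0,0,0,0,0,0,-1],[0,0,0,0,0,0,-1],[0,0,0,0,0,0,-1],[0,0,0,0,0,0,-1]]' 10
```

```text
time: 32.2
ee_pos: [0.6521, 0.0618, 0.1478]
eef_rot: [-0.019, 1.0, 0.0, 0.001]
ft_force: [-0.1, 1.6, 1.5]
width: 0.012
```

```bash
python3 -m jog '[[0,-1.5,0,0,0,0,-1],[0,-2.5,0,0,0,0,-1],[0,-2.5,0,0,0,0,-1],[0,-2.5,0,0,0,0,-1],[0,0,0,0,0,0,-1]]' 
python3 -m jog '[[0,-2.5,0,0,0,0,-1],[0,-2,0,0,0,0,-1],[0,-1,0,0,0,0,-1],[0,0,0,0,0,0,-1],[0,0,0,0,0,0,-1]]'
```

```text
time: 32.83
ee_pos: [0.6557, -0.0313, 0.1477]
eef_rot: [-0.017, 1.0, -0.0, 0.001]
ft_force: [-0.0, -2.3, 1.9]
width: 0.0119
time: 33.45
ee_pos: [0.6577, -0.0827, 0.1477]
eef_rot: [-0.019, 1.0, 0.0, 0.001]
ft_force: [2.7, -2.4, 4.1]
width: 0.012
```

```bash
python3 -m jog '[[0,-0.5,0,0,0,0,-1],[0,-0.4,0,0,0,0,-1],[0,0,0,0,0,0,-1]]' 
python3 -m jog '[[0,-0.3,0,0,0,0,-1],[0,-0.2,0,0,0,0,-1],[0,0,0,0,0,0,-1]]' 
```

```text
time: 33.83
ee_pos: [0.6581, -0.092, 0.1477]
eef_rot: [-0.019, 1.0, 0.0, 0.001]
ft_force: [3.4, 1.2, 5.2]
width: 0.0117
time: 34.2
ee_pos: [0.6583, -0.097, 0.1477]
eef_rot: [-0.019, 1.0, 0.0, 0.001]
ft_force: [2.7, 1.5, 5.8]
width: 0.0118
```

```bash
python3 -m jog '[[0,-0.3,0,0,0,0,-1],[0,-0.2,0,0,0,0,-1],[0,0,0,0,0,0,-1],[0,0,0,0,0,0,-1]]' 
python3 - <<'E'
from bench import r
from h import *
p=r.camera("side"); crop(p,200,160,360,280,"q.png")
E
```

```text
time: 34.7
ee_pos: [0.6583, -0.0982, 0.1477]
eef_rot: [-0.02, 1.0, 0.003, 0.001]
ft_force: [3.0, 10.3, 5.1]
width: 0.0119
q.png scale 5.0
```

View pics/q.png

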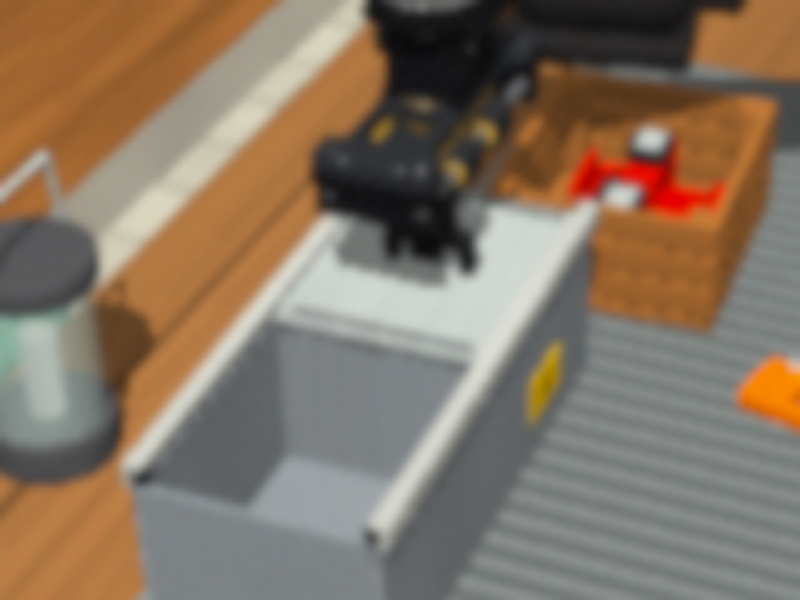

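```bash
python3 -m jog '[[0,0,0,0,0,0,0],[0,0,0,0,0,0,0],[0,0,0,0,0,0,0],[0,0,-3,0,0,0,0],[0,0,-4,0,0,0,0.6],[0,0,-3,0,0,0.12,0.6],[0,0,0,0,0,0.12,0.6],[0,0,0,0,0,0,0.6],[0,0,0,0,0,0,0.6]]' 
python3 - <<'E'
from bench import r
from h import *
s=r.read_state(); print(s["ee_pos"],s["width"])
plan(s,.4224,-.1946,.12,78.5)
E
```

```text
time: 35.88
ee_pos: [0.6577, -0.1022, 0.2467]
eef_rot: [0.1, 0.995, 0.0, -0.0]
ft_force: [-0.1, 0.4, -0.2]
width: 0.0693
[ 0.65769908 -0.10223439  0.24672   ] 0.06927355131569946
turn [ 0.001 -0.     0.001] rows>= 0.0 shift after turn cm [ 21.22 -13.74  12.67] shift now-axes [ 21.22 -13.74  12.67]
```

```bash
python3 -m jog '[[4.24,-2.75,0,0,0,0,0.6],[4.24,-2.75,0,0,0,0,0.6],[4.24,-2.75,2,0,0,0,0.6],[4.24,-2.75,4,0,0,0,0.6],[4.24,-2.75,4,0,0,0,0.6],[0,0,2,0,0,0,0.6],[0,0,0,0,0,0,0.6],[0,0,0,0,0,0,0.6]]' 
python3 - <<'E'
from bench import r
from h import *
s=r.read_state(); print(s["ee_pos"],s["width"])
plan(s,.4224,-.1946,.022,78.5)
p=r.camera("side"); crop(p,300,190,420,280,"s.png")
c,S=np.cos(np.radians(-11.5)),np.sin(np.radians(-11.5))
pts=[[.4224+c*a-S*b,-.1946+S*a+c*b,.021] for a,b in [(.055,.024),(.055,-.024),(-.055,-.024),(-.055,.024)]]
print(((proj(p,pts)-[300,190])*6.667).round())
pt=r.camera("top"); print(((proj(pt,pts)-[170,210])*2.667).round())
crop(pt,350,220,470,310,"s2.png")
E
```

```text
time: 36.88
ee_pos: [0.4275, -0.1916, 0.1306]
eef_rot: [0.099, 0.995, 0.001, 0.001]
ft_force: [1.0, 0.2, 0.8]
width: 0.0696
[ 0.42752611 -0.19161927  0.13060032] 0.06955835094085346
turn [0.002 0.003 0.001] rows>= 0.0 shift after turn cm [ 0.44 -0.39 10.86] shift now-axes [ 0.47 -0.42 10.86]
s.png scale 6.666666666666667
[[309. 313.]
 [356. 266.]
 [551. 340.]
 [507. 390.]]
[[633.  95.]
 [680. 105.]
 [661. 212.]
 [614. 202.]]
s2.png scale 6.666666666666667
```

View pics/s.png

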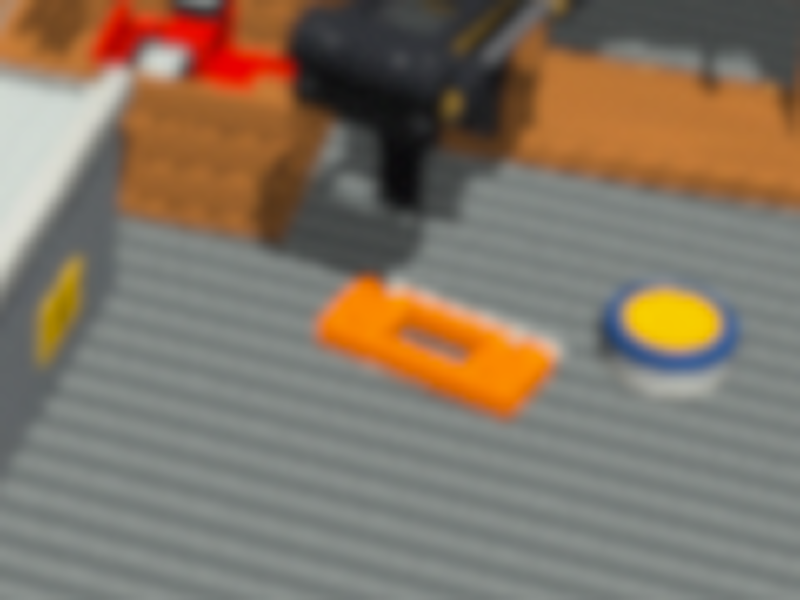

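View pics/s2.png

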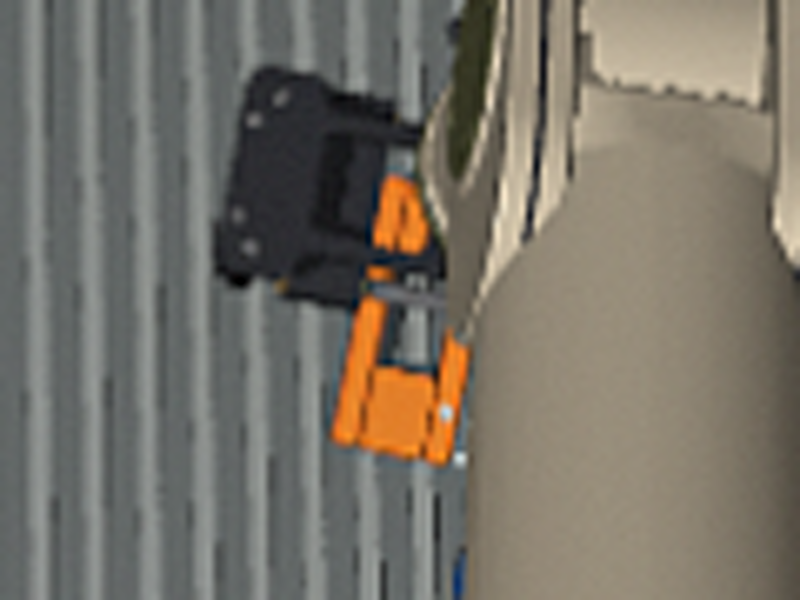

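```bash
python3 -m jog '[[0.6,-0.25,4,0.002,0.003,0,0.6],[0,0,3,0,0,0,0.6],[0,0,0,0,0,0,0.6],[0,0,0,0,0,0,0.6]]' 
python3 - <<'E'
from bench import r
from h import *
s=r.read_state(); print(s["ee_pos"],s["width"])
plan(s,.421,-.193,.022,78.5)
E
```

```text
time: 37.48
ee_pos: [0.4206, -0.1936, 0.0609]
eef_rot: [0.1, 0.995, -0.0, -0.0]
ft_force: [0.3, -0.0, 0.7]
width: 0.0694
[ 0.42058811 -0.19359013  0.06090424] 0.06939113168015609
turn [-0.001 -0.001 -0.   ] rows>= 0.0 shift after turn cm [-0.03  0.07  3.89] shift now-axes [-0.03  0.07  3.89]
```

```bash
python3 -m jog '[[0,0,2,0,0,0,0.6],[0,0,1.8,0,0,0,0.6],[0,0,0,0,0,0,0.6],[0,0,0,0,0,0,-1],[0,0,0,0,0,0,-1],[0,0,0,0,0,0,-1],[0,0,0,0,0,0,-1],[0,0,0,0,0,0,-1]]' 30
python3 - <<'E'
from bench import r
from h import *
p=r.camera("side"); crop(p,300,190,420,280,"t.png")
E
```

```text
time: 38.48
ee_pos: [0.4195, -0.1942, 0.0221]
eef_rot: [0.101, 0.995, -0.001, -0.001]
ft_force: [-2.0, 1.2, 7.2]
width: 0.048
t.png scale 6.666666666666667
```

View pics/t.png

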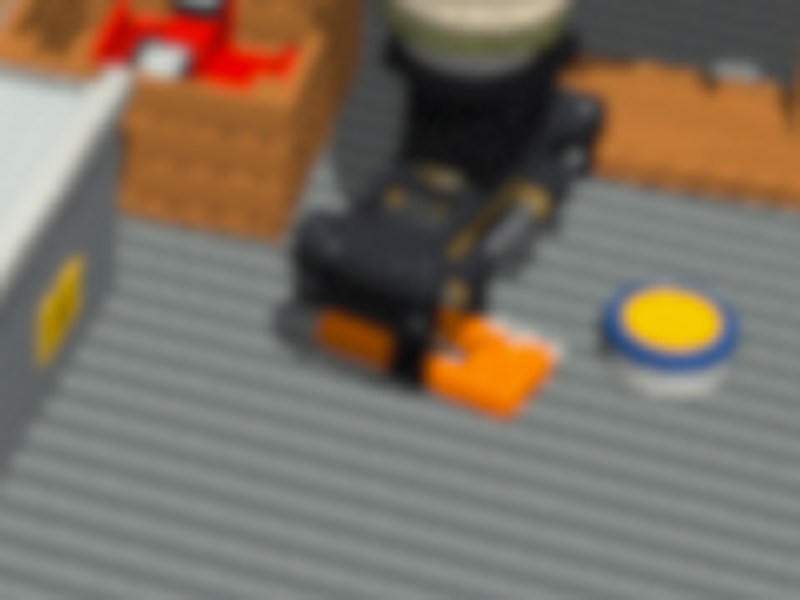

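```bash
python3 -m jog '[[0,0,-3,0,0,0,-1],[0,0,-5,0,0,0,-1],[0,0,-5,0,0,0,-1],[0,0,-5,0,0,-0.12,-1],[0,0,-4,0,0,-0.12,-1],[0,0,0,0,0,0,-1],[0,0,0,0,0,0,-1]]' 
python3 - <<'E'
from bench import r
from h import *
s=r.read_state(); print(s["ee_pos"],s["width"])
plan(s,.655,.105,.24,92.2)
E
```

```text
time: 39.4
ee_pos: [0.4192, -0.1938, 0.2407]
eef_rot: [-0.018, 1.0, -0.0, -0.002]
ft_force: [-0.1, 0.6, -2.3]
width: 0.0474
[ 0.41916916 -0.19384104  0.24071384] 0.04736670490514086
turn [-0.    -0.003 -0.003] rows>= 0.0 shift after turn cm [-24.71  28.96   0.07] shift now-axes [-2.464e+01  2.902e+01 -2.000e-02]
```

```bash
python3 -m jog '[[-3.08,3.63,0,0,0,0,-1],[-3.08,3.63,0,0,0,0,-1],[-3.08,3.63,0,0,0,0,-1],[-3.08,3.63,0,0,0,0,-1],[-3.08,3.63,0,0,0,0,-1],[-3.08,3.63,0,0,0,0,-1],[-3.08,3.63,0,0,0,0,-1],[-3.08,3.63,0,0,0,0,-1],[0,0,0,0,0,0,-1],[0,0,0,0,0,0,-1],[0,0,0,0,0,0,-1]]' 
python3 - <<'E'
from bench import r
from h import *
s=r.read_state(); print(s["ee_pos"],s["width"])
plan(s,.655,.105,.085,92.2)
p=r.camera("side"); crop(p,200,160,360,280,"u.png")
p=r.camera("top"); crop(p,240,120,400,240,"u2.png")
E
```

```text
time: 40.78
ee_pos: [0.6548, 0.1042, 0.2402]
eef_rot: [-0.018, 1.0, -0.001, -0.002]
ft_force: [-0.0, -0.5, -0.5]
width: 0.048
[0.65479427 0.1042077  0.24019786] 0.04803631491610563
turn [-0.001 -0.003 -0.003] rows>= 0.0 shift after turn cm [-0.02  0.08 15.52] shift now-axes [-0.07  0.1  15.52]
u.png scale 5.0
u2.png scale 5.0
```

View pics/u.png

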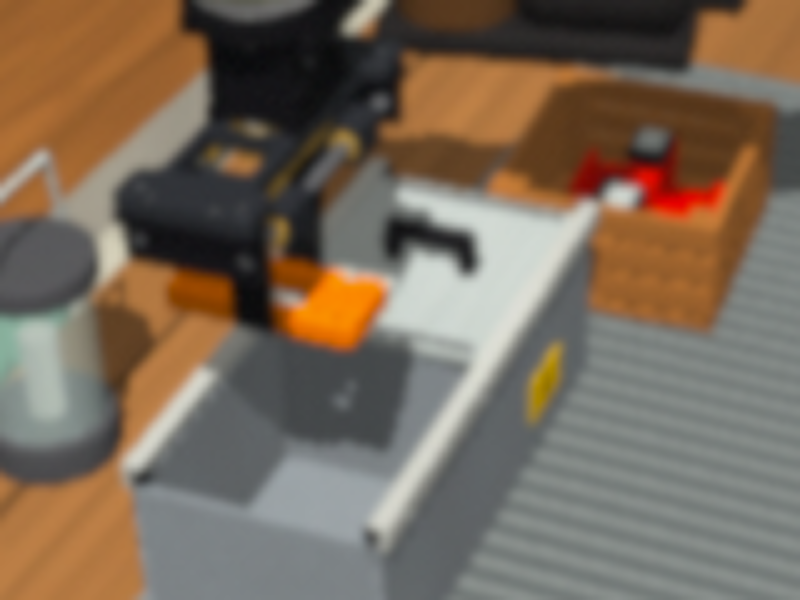

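View pics/u2.png

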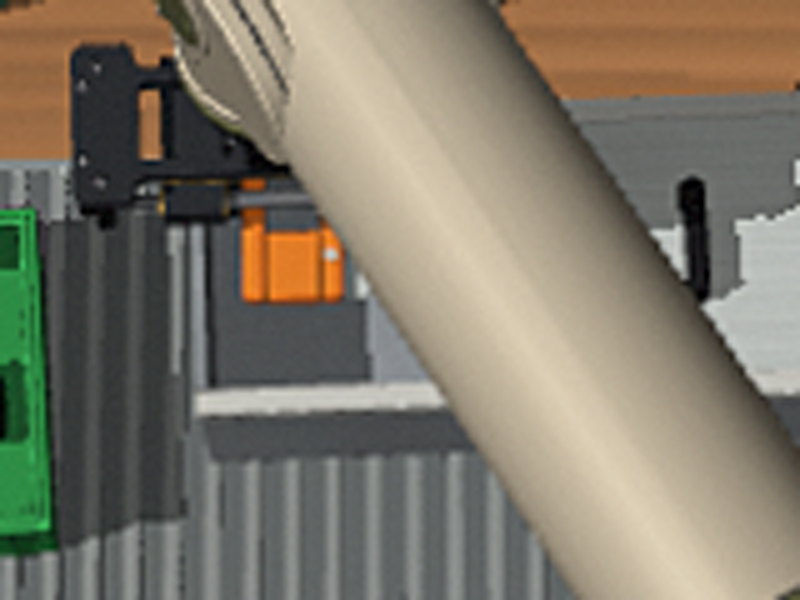

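```bash
python3 -m jog '[[0,-0.8,4,0,-0.003,-0.003,-1],[0,0,4,0,0,0,-1],[0,0,3,0,0,0,-1],[0,0,2,0,0,0,-1],[0,0,0,0,0,0,-1],[0,0,0,0,0,0,-1]]' 
python3 - <<'E'
from bench import r
from h import *
s=r.read_state(); print(s["ee_pos"],s["width"],s["ft_force"])
plan(s,.655,.096,.085,92.2)
p=r.camera("side"); crop(p,200,160,360,280,"v.png")
E
```

```text
time: 41.62
ee_pos: [0.6559, 0.0978, 0.1123]
eef_rot: [-0.02, 1.0, 0.0, 0.001]
ft_force: [0.5, 0.3, -0.7]
width: 0.0477
[0.65589576 0.09781253 0.11228948] 0.04770630207084902 [ 0.5129094   0.32152921 -0.74586455]
turn [0.    0.002 0.002] rows>= 0.0 shift after turn cm [ 0.1  -0.18  2.73] shift now-axes [ 0.1  -0.18  2.73]
v.png scale 5.0
```

View pics/v.png

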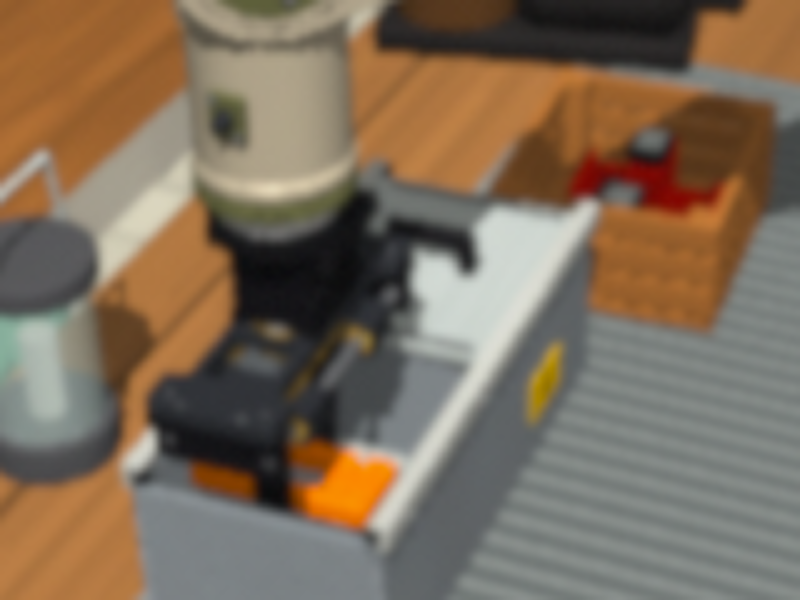

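```bash
python3 -m jog '[[0.1,-0.2,1.5,0,0,0,-1],[0,0,1.5,0,0,0,-1],[0,0,0,0,0,0,-1],[0,0,0,0,0,0,-1],[0,0,0,0,0,0,0.35],[0,0,0,0,0,0,0.35],[0,0,0,0,0,0,0.35],[0,0,0,0,0,0,0.35],[0,0,-4,0,0,0,0.35],[0,0,-5,0,0,0,0.35],[0,0,-5,0,0,0,0.35],[0,0,-5,0,0,0,0.35],[0,0,-5,0,0,0,0.35],[0,0,0,0,0,0,0.35],[0,0,0,0,0,0,0.35]]' 
python3 - <<'E'
from bench import r
from h import *
s=r.read_state(); print(s["ee_pos"],s["width"],s["ft_force"])
p=r.camera("side"); crop(p,200,160,360,280,"w.png")
p=r.camera("top"); crop(p,240,120,560,360,"w2.png")
E
```

```text
time: 43.55
ee_pos: [0.6541, 0.0956, 0.3203]
eef_rot: [-0.02, 1.0, -0.0, 0.0]
ft_force: [-0.1, 0.3, -0.2]
width: 0.0587
[0.65414541 0.09561856 0.32032055] 0.05872553980074578 [-0.05855116  0.28829193 -0.22866387]
w.png scale 5.0
w2.png scale 2.5
```

View pics/w.png

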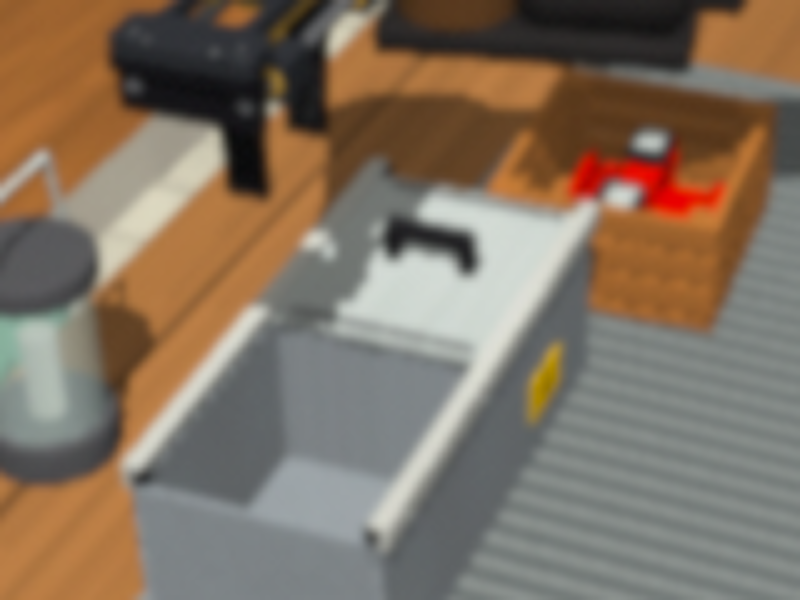

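View pics/w2.png

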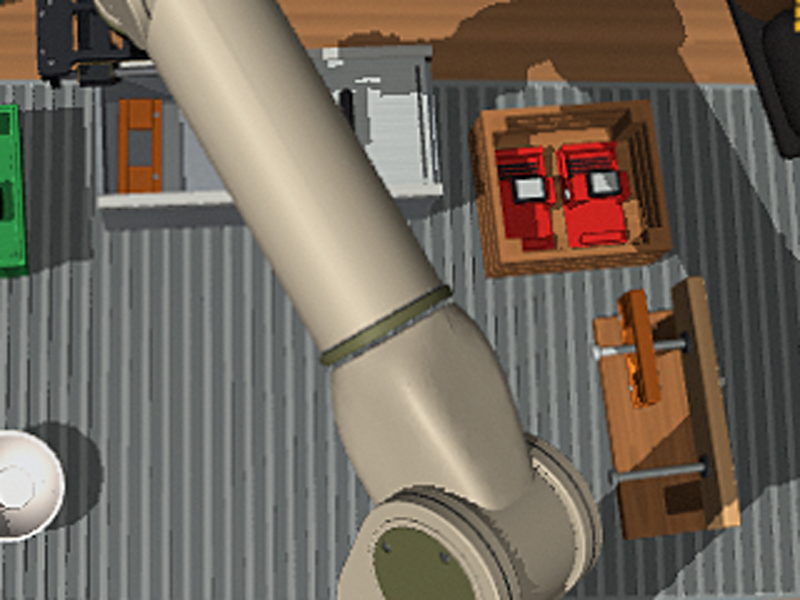

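```bash
python3 - <<'E'
from bench import r
from h import *
p=r.camera("top"); crop(p,470,225,550,285,"x.png")
p=r.camera("side"); crop(p,350,140,470,230,"x2.png")
E
```

```text
x.png scale 10.0
x2.png scale 6.666666666666667
```

View pics/x.png

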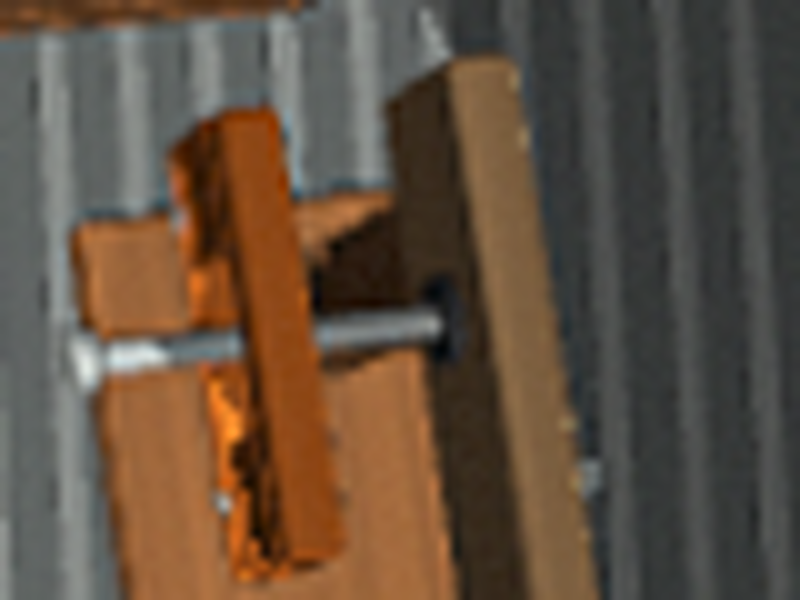

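View pics/x2.png

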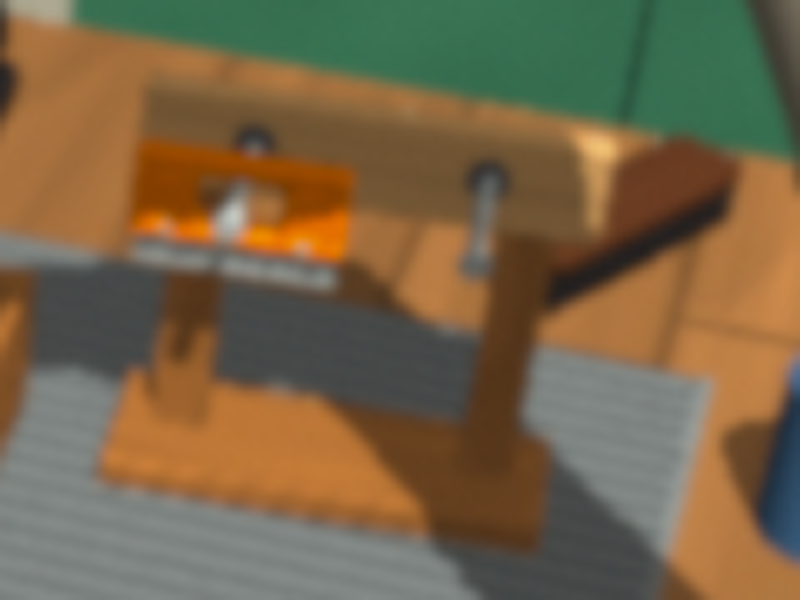

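```bash
python3 - <<'E'
from bench import r
from h import *
p=r.camera("top")
q=[at_z(p,(470+u/10-.45,225+v/10-.45),.220) for u,v in [(222,113),(273,107),(342,553),(290,562)]]
for a in q: print(a.round(4))
m=np.mean(q,0); d=(q[0]+q[1]-q[2]-q[3])/2; d/=np.linalg.norm(d); print(m,np.degrees(np.arctan2(d[1],d[0])))
for u,v in [(75,355),(440,322)]: print("peg",at_z(p,(470+u/10-.45,225+v/10-.45),.205))
for u,v in [(452,70),(515,65),(530,600),(598,600)]: print("board",at_z(p,(470+u/10-.45,225+v/10-.45),.230))
s=r.camera("side")
yv=np.array([d[0],d[1],0]); 
pts=[m+yv*.055,m-yv*.055,m+yv*.055-[0,0,.068],m-yv*.055-[0,0,.068]]
print(((proj(s,pts)-[350,140])*6.667).round())
for sg in (1,-1): print("end",sg,(m+sg*.038*yv).round(4))
E
```

```text
[ 0.4695 -0.356   0.22  ]
[ 0.471  -0.3686  0.22  ]
[ 0.3639 -0.3798  0.22  ]
[ 0.3618 -0.3671  0.22  ]
[ 0.41656573 -0.36786582  0.22      ] 5.933009885933058
peg [ 0.41361223 -0.32131118  0.205     ]
peg [ 0.42135515 -0.41170373  0.205     ]
board [ 0.47807545 -0.41002863  0.23      ]
board [ 0.47932006 -0.42568837  0.23      ]
board [ 0.35125089 -0.42180779  0.23      ]
board [ 0.35110842 -0.43843985  0.23      ]
[[130. 136.]
 [348. 168.]
 [118. 254.]
 [331. 287.]]
end 1 [ 0.4544 -0.3639  0.22  ]
end -1 [ 0.3788 -0.3718  0.22  ]
```

```bash
python3 - <<'E'
from bench import r
from h import *
s=r.read_state()
plan(s,.4544,-.364,.30,95.9)
E
```

```text
turn [-0.    -0.001 -0.062] rows>= 0.3 shift after turn cm [ 24.58 -43.65   2.01] shift now-axes [ 21.81 -45.1    2.04]
```

```bash
python3 -m jog '[[0,0,0,0,0,-0.062,-0.17],[2.46,-4.36,0,0,0,0,-0.17],[2.46,-4.36,0,0,0,0,-0.17],[2.46,-4.36,0,0,0,0,-0.17],[2.46,-4.36,0,0,0,0,-0.17],[2.46,-4.36,0,0,0,0,-0.17],[2.46,-4.36,0,0,0,0,-0.17],[2.46,-4.36,0,0,0,0,-0.17],[2.46,-4.36,0,0,0,0,-0.17],[2.46,-4.36,0,0,0,0,-0.17],[2.46,-4.36,0,0,0,0,-0.17],[0,0,2,0,0,0,-0.17],[0,0,0,0,0,0,-0.17],[0,0,0,0,0,0,-0.17]]' 
python3 - <<'E'
from bench import r
from h import *
s=r.read_state(); print(s["width"],s["ee_pos"])
plan(s,.4544,-.364,.255,95.9)
E
```

```text
time: 45.6
ee_pos: [0.4547, -0.3625, 0.3015]
eef_rot: [-0.052, 0.999, -0.0, 0.0]
ft_force: [0.2, 0.7, -0.5]
width: 0.0362
0.03624527996809084 [ 0.45471394 -0.36245242  0.30147119]
turn [-0.     0.001  0.001] rows>= 0.0 shift after turn cm [ 0.05 -0.15  4.65] shift now-axes [ 0.05 -0.15  4.65]
```

```bash
python3 -m jog '[[0,-0.15,2.3,0,0,0,-0.17],[0,0,2.3,0,0,0,-0.17],[0,0,0,0,0,0,-0.17],[0,0,0,0,0,0,-0.17],[0,0,0,0,0,0,-0.17]]' 
python3 - <<'E'
from bench import r
from h import *
s=r.read_state(); print(s["width"],s["ee_pos"])
plan(s,.4544,-.364,.211,95.9)
p=r.camera("side"); crop(p,350,130,470,220,"y.png")
p=r.camera("top"); crop(p,470,200,570,275,"y2.png")
E
```

```text
time: 46.22
ee_pos: [0.455, -0.3647, 0.256]
eef_rot: [-0.051, 0.999, -0.001, 0.001]
ft_force: [-0.4, 0.2, 0.6]
width: 0.0365
0.03649848390230267 [ 0.45497052 -0.36471537  0.25604335]
turn [-0.001  0.002  0.   ] rows>= 0.0 shift after turn cm [0.05 0.08 4.5 ] shift now-axes [0.06 0.08 4.5 ]
y.png scale 6.666666666666667
y2.png scale 8.0
```

View pics/y.png

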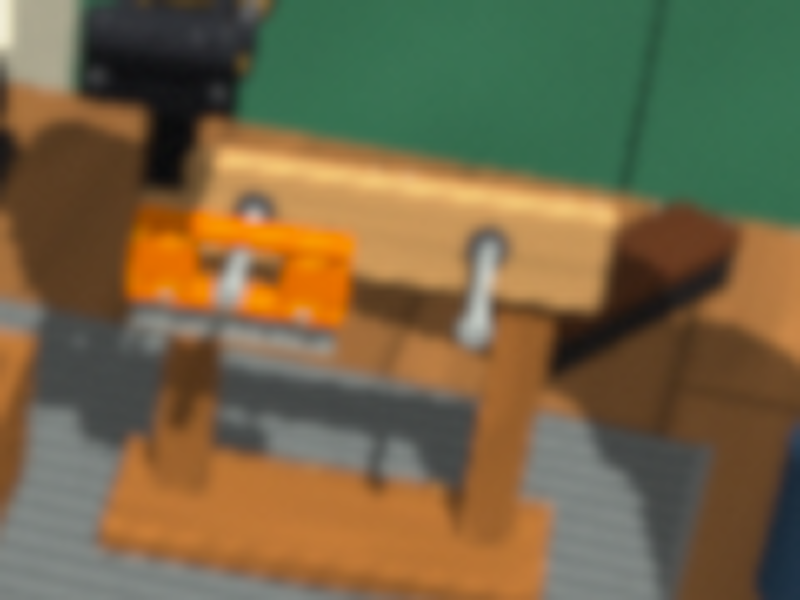

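View pics/y2.png

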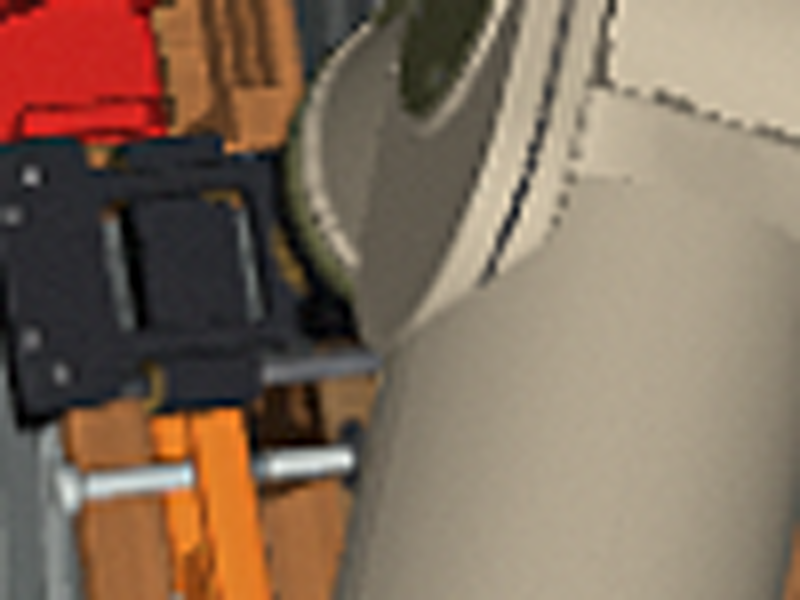

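```bash
python3 -m jog '[[0,0.05,2.2,0,0,0,-0.17],[0,0,2.2,0,0,0,-0.17],[0,0,0,0,0,0,-0.17],[0,0,0,0,0,0,-0.17]]' 30
python3 -m jog '[[0,0,0,0,0,0,-1],[0,0,0,0,0,0,-1],[0,0,0,0,0,0,-1],[0,0,0,0,0,0,-1]]' 30
```

```text
time: 46.82
ee_pos: [0.4548, -0.3644, 0.2119]
eef_rot: [-0.051, 0.999, -0.0, 0.001]
ft_force: [-0.8, 0.9, 0.3]
width: 0.0359
time: 47.32
ee_pos: [0.4545, -0.3644, 0.2111]
eef_rot: [-0.051, 0.999, -0.0, 0.0]
ft_force: [0.7, -0.3, 2.1]
width: 0.0157
```

Gripped at 15.7 mm. Raise 9 mm and check.

```bash
python3 -m jog '[[0,0,-0.5,0,0,0,-1],[0,0,-0.5,0,0,0,-1],[0,0,0,0,0,0,-1],[0,0,0,0,0,0,-1]]' 
python3 - <<'E'
from bench import r
from h import *
p=r.camera("side"); crop(p,350,130,450,205,"z.png")
E
```

```text
time: 47.82
ee_pos: [0.4543, -0.3642, 0.2207]
eef_rot: [-0.051, 0.999, -0.0, 0.0]
ft_force: [0.4, 0.3, -2.0]
width: 0.0158
z.png scale 8.0
```

View pics/z.png

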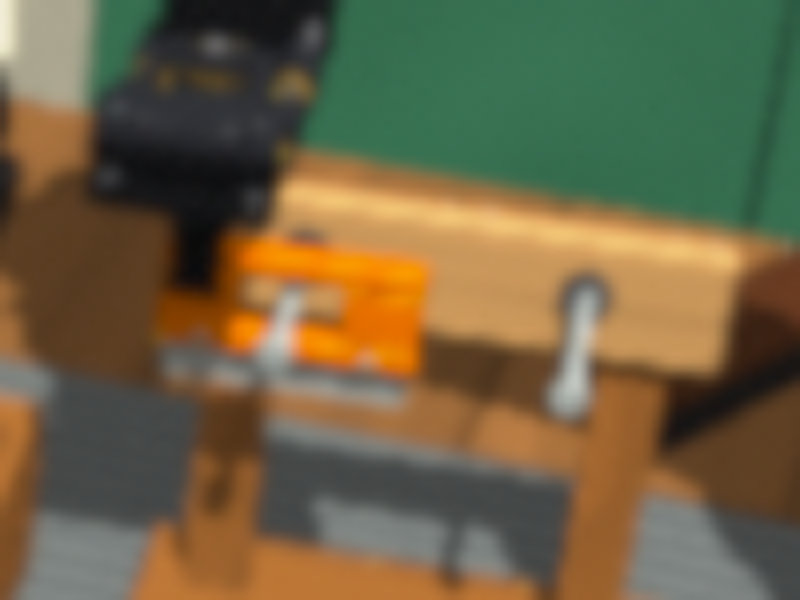

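```bash
python3 -m jog '[[0,1,0,0,0,0,-1],[0,1,0,0,0,0,-1],[0,1,0,0,0,0,-1],[0,0,0,0,0,0,-1],[0,0,0,0,0,0,-1]]' 
python3 - <<'E'
from bench import r
from h import *
p=r.camera("side"); crop(p,350,130,450,205,"aa.png")
E
```

```text
time: 48.5
ee_pos: [0.4511, -0.3348, 0.2209]
eef_rot: [-0.051, 0.999, -0.0, 0.0]
ft_force: [-0.1, -0.1, -1.2]
width: 0.0158
aa.png scale 8.0
```

View pics/aa.png

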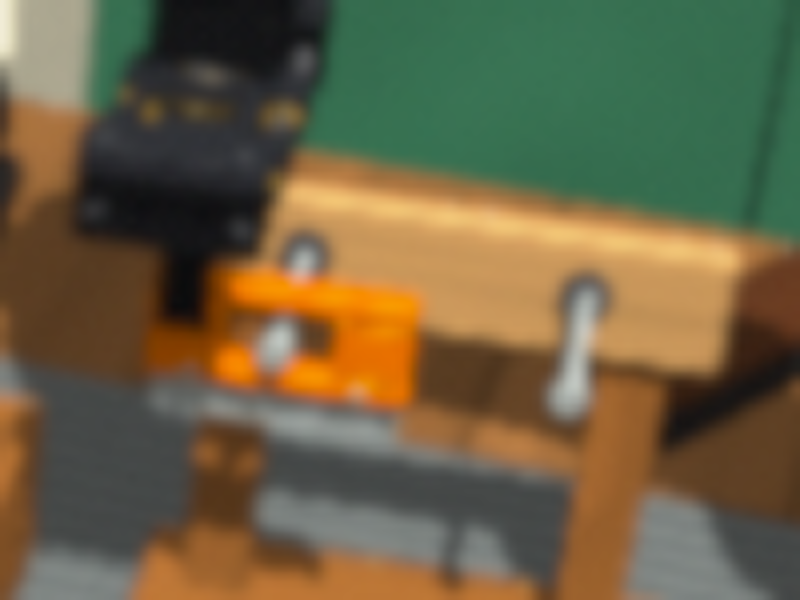

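```bash
python3 -m jog '[[0,0.7,0,0,0,0,-1],[0,0.7,0,0,0,0,-1],[0,0,0,0,0,0,-1]]'
python3 -m jog '[[0,0.7,0,0,0,0,-1],[0,0.7,0,0,0,0,-1],[0,0,0,0,0,0,-1]]'
python3 -m jog '[[0,1,0,0,0,0,-1],[0,1.5,0,0,0,0,-1],[0,1.5,0,0,0,0,-1],[0,0,0,0,0,0,-1],[0,0,0,0,0,0,-1]]'
python3 - <<'E'
from bench import r
from h import *
p=r.camera("side"); crop(p,330,130,450,220,"ab.png")
s=r.read_state(); print(s["joint_positions"].round(2))
E
```

```text
time: 48.92
ee_pos: [0.4499, -0.3197, 0.2209]
eef_rot: [-0.052, 0.999, -0.0, 0.0]
ft_force: [0.5, -0.5, -1.0]
width: 0.0158
time: 49.3
ee_pos: [0.4485, -0.3059, 0.2209]
eef_rot: [-0.052, 0.999, -0.0, 0.0]
ft_force: [-0.4, 0.6, -1.7]
width: 0.0155
time: 49.92
ee_pos: [0.4442, -0.2673, 0.2209]
eef_rot: [-0.051, 0.999, -0.0, 0.0]
ft_force: [-0.4, -0.9, -0.7]
width: 0.0155
ab.png scale 6.666666666666667
[ 1.53  0.33 -1.26  1.71  0.32  1.34  1.88]
```

View pics/ab.png

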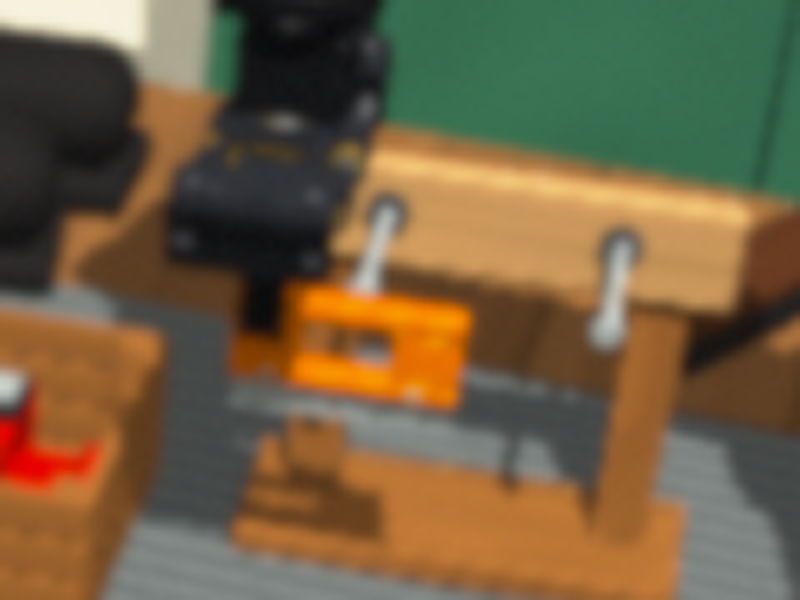

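```bash
python3 -m jog '[[0,0,-2,0,0,0.032,-1],[0,0,-2,0,0,0.032,-1],[0,0,0,0,0,0,-1],[0,0,0,0,0,0,-1]]'
python3 - <<'E'
from bench import r
from h import *
s=r.read_state(); print(s["ee_pos"])
plan(s,.696,.031,.26,92.2)
E
```

```text
time: 50.48
ee_pos: [0.4442, -0.2669, 0.2608]
eef_rot: [-0.019, 1.0, -0.0, 0.0]
ft_force: [-0.7, 0.6, -1.2]
width: 0.0159
[ 0.44420544 -0.26691355  0.26076342]
turn [-0.001  0.001  0.   ] rows>= 0.0 shift after turn cm [-26.3   28.8    0.08] shift now-axes [-26.31  28.8    0.08]
```

```bash
python3 -m jog '[[-2.63,2.88,0,0,0,0,-1],[-2.63,2.88,0,0,0,0,-1],[-2.63,2.88,0,0,0,0,-1],[-2.63,2.88,0,0,0,0,-1],[-2.63,2.88,0,0,0,0,-1],[-2.63,2.88,0,0,0,0,-1],[-2.63,2.88,0,0,0,0,-1],[-2.63,2.88,0,0,0,0,-1],[-2.63,2.88,0,0,0,0,-1],[-2.63,2.88,0,0,0,0,-1],[0,0,0,0,0,0,-1],[0,0,0,0,0,0,-1],[0,0,0,0,0,0,-1]]'
python3 - <<'E'
from bench import r
from h import *
s=r.read_state(); print(s["ee_pos"],s["width"],s["joint_positions"].round(2))
plan(s,.696,.031,.083,92.2)
p=r.camera("side"); crop(p,200,160,360,280,"ac.png")
p=r.camera("top"); crop(p,250,110,410,230,"ac2.png")
E
```

```text
time: 52.1
ee_pos: [0.6958, 0.0297, 0.2607]
eef_rot: [-0.018, 1.0, -0.0, 0.0]
ft_force: [0.3, -0.4, -1.3]
width: 0.0157
[0.6957976  0.02966431 0.26073319] 0.01573470771291006 [ 0.5   0.69 -1.06  1.16  0.59  1.59  1.18]
turn [-0.001  0.    -0.001] rows>= 0.0 shift after turn cm [-0.03  0.13 17.77] shift now-axes [-0.02  0.15 17.77]
ac.png scale 5.0
ac2.png scale 5.0
```

View pics/ac.png

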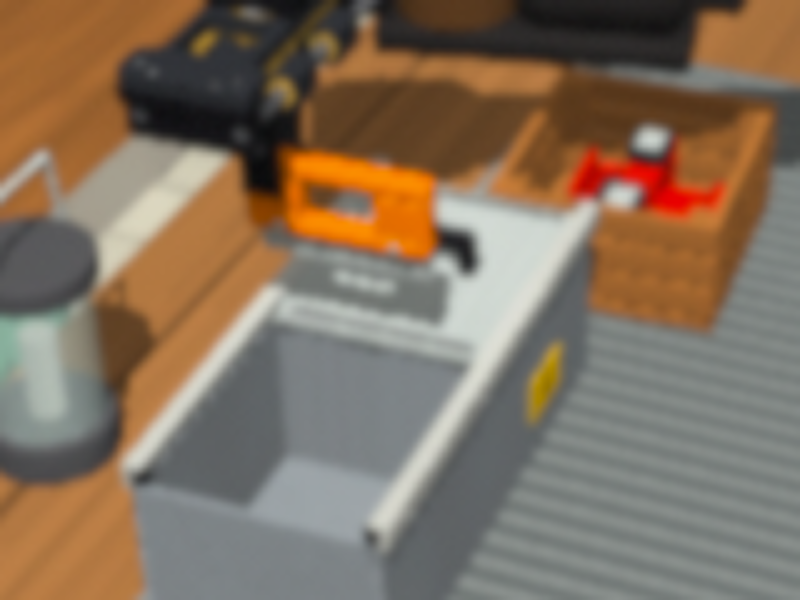

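View pics/ac2.png

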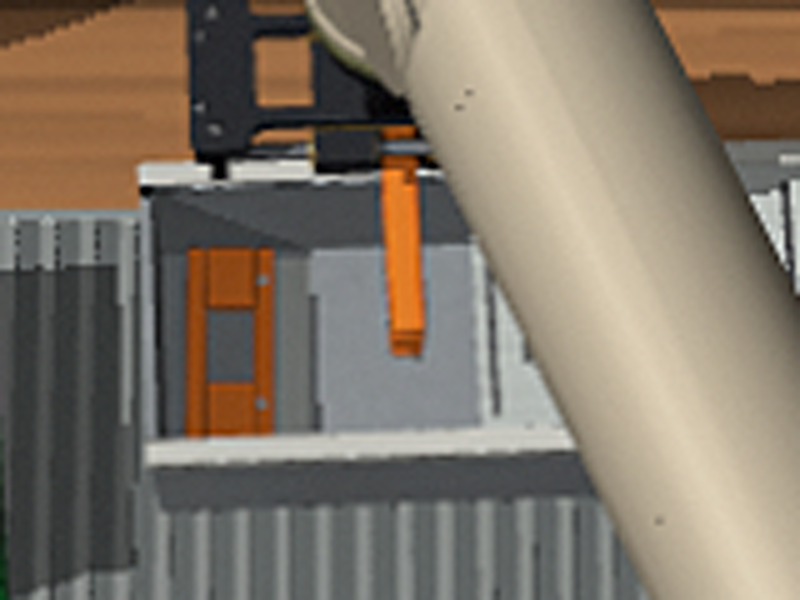

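```bash
python3 -m jog '[[0,0.1,3,0,0,0,-1],[0,0,3,0,0,0,-1],[0,0,2,0,0,0,-1],[0,0,0,0,0,0,-1],[0,0,0,0,0,0,-1]]'
python3 - <<'E'
from bench import r
from h import *
s=r.read_state(); print(s["ee_pos"],s["width"])
p=r.camera("side"); crop(p,200,160,360,280,"ad.png")
p=r.camera("top"); crop(p,250,110,410,230,"ad2.png")
E
```

```text
time: 52.82
ee_pos: [0.6964, 0.0322, 0.1822]
eef_rot: [-0.019, 1.0, 0.0, 0.001]
ft_force: [-0.3, 0.3, -1.0]
width: 0.0159
[0.69642274 0.03219953 0.18222444] 0.015912361145625428
ad.png scale 5.0
ad2.png scale 5.0
```

View pics/ad.png

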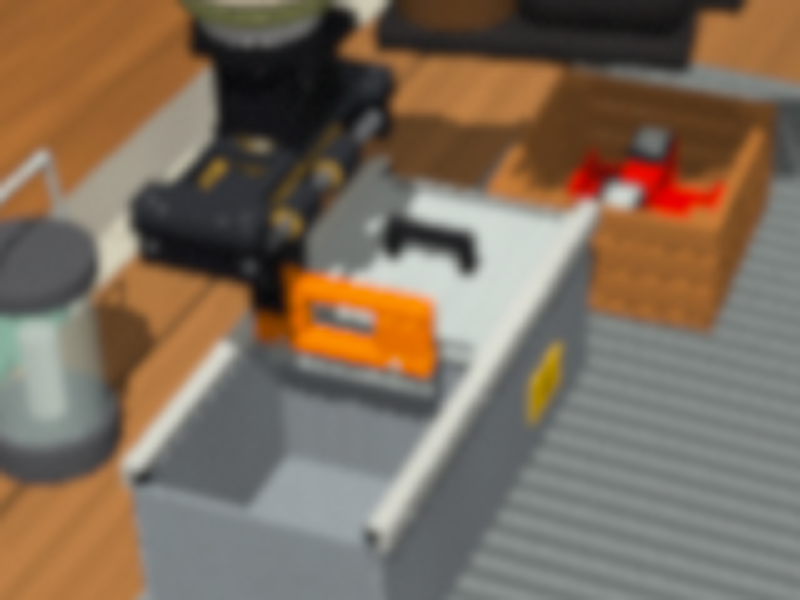

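View pics/ad2.png

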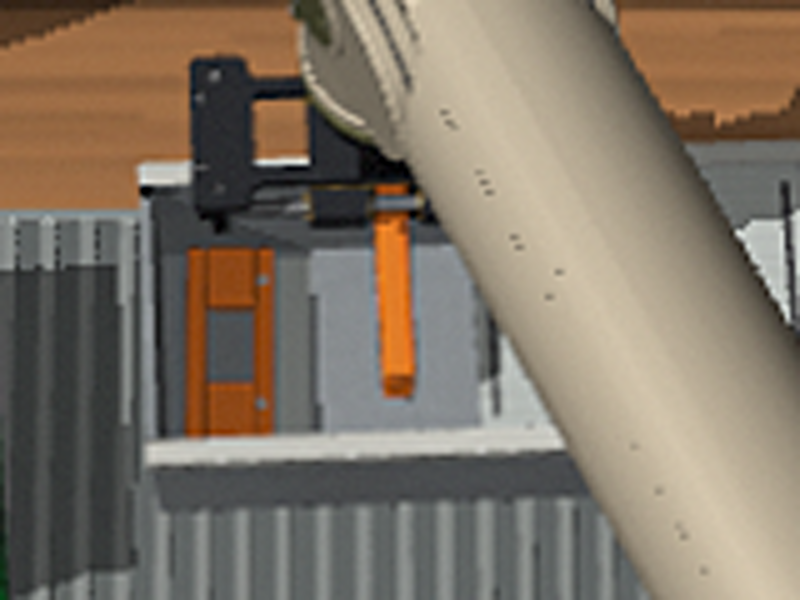

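```bash
python3 -m jog '[[0,-0.1,3,0,0,0,-1],[0,0,3,0,0,0,-1],[0,0,2,0,0,0,-1],[0,0,0,0,0,0,-1],[0,0,0,0,0,0,-1]]'
python3 -m jog '[[0,0,1,0,0,0,-1],[0,0,0.8,0,0,0,-1],[0,0,0,0,0,0,-1],[0,0,0,0,0,0,-1]]'
```

```text
time: 53.55
ee_pos: [0.6967, 0.0315, 0.1023]
eef_rot: [-0.019, 1.0, 0.0, 0.001]
ft_force: [0.3, -0.3, -0.7]
width: 0.0154
time: 54.05
ee_pos: [0.6961, 0.0311, 0.083]
eef_rot: [-0.019, 1.0, -0.0, 0.0]
ft_force: [-0.0, -0.1, -1.2]
width: 0.0156
```

```bash
python3 -m jog '[[0,0,0,0,0,0,-0.2],[0,0,0,0,0,0,-0.2],[0,0,0,0,0,0,-0.2],[0,0,0,0,0,0,-0.2],[0,0,-2,0,0,0,-0.2],[0,0,-3,0,0,0,-0.2],[0,0,-4,0,0,0,-0.2],[0,0,-5,0,0,0,-0.2],[0,0,-5,0,0,0,-0.2],[0,0,0,0,0,0,-0.2],[0,0,0,0,0,0,-0.2]]'
python3 - <<'E'
from bench import r
from h import *
s=r.read_state(); print(s["ee_pos"],s["width"])
p=r.camera("side"); crop(p,200,160,360,280,"ae.png")
p=r.camera("top"); crop(p,250,110,410,230,"ae2.png")
E
```

```text
time: 55.42
ee_pos: [0.6959, 0.0313, 0.2735]
eef_rot: [-0.019, 1.0, -0.0, 0.001]
ft_force: [0.4, 0.2, -0.3]
width: 0.0347
[0.69587021 0.0313073  0.27354377] 0.034714309233003775
ae.png scale 5.0
ae2.png scale 5.0
```

View pics/ae.png

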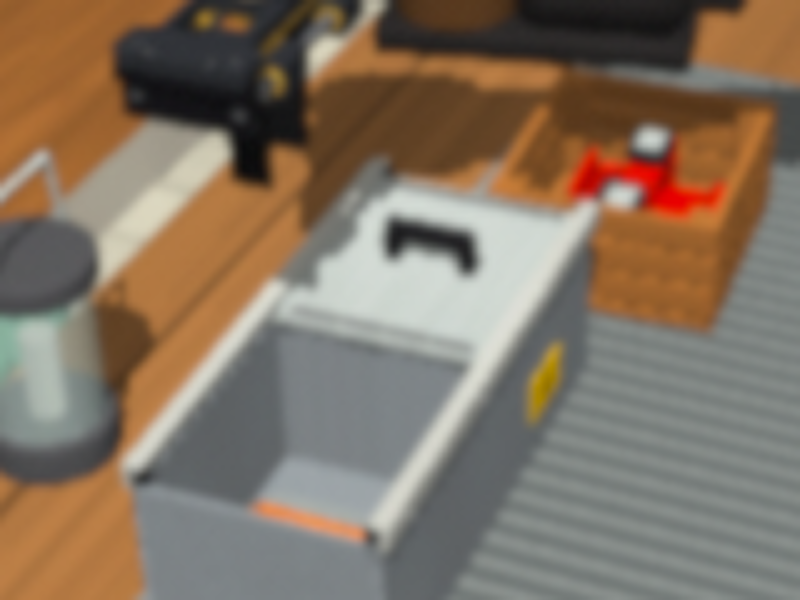

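View pics/ae2.png

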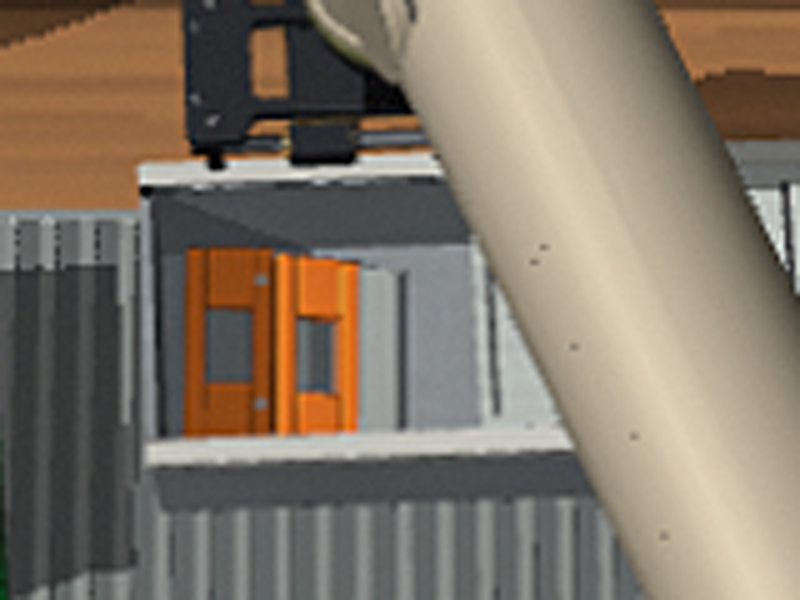

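```bash
python3 - <<'E'
from bench import r
from h import *
s=r.read_state()
plan(s,.6583,-.098,.175,92.2)
E
```

```text
turn [-0.001 -0.001  0.   ] rows>= 0.0 shift after turn cm [  4.22 -12.74   9.71] shift now-axes [  4.22 -12.74   9.72]
```

```bash
python3 -m jog '[[1.05,-3.18,0,0,0,0,0],[1.05,-3.18,0,0,0,0,0],[1.05,-3.18,0,0,0,0,0],[1.05,-3.18,0,0,0,0,0],[0,0,4,0,0,0,0],[0,0,4,0,0,0,0],[0,0,1.5,0,0,0,0],[0,0,0,0,0,0,0],[0,0,0,0,0,0,0],[0,0,0,0,0,0,0]]'
python3 - <<'E'
from bench import r
from h import *
s=r.read_state();print(s["width"])
plan(s,.6583,-.098,.148,92.2)
E
```

```text
time: 56.78
ee_pos: [0.6596, -0.0973, 0.1794]
eef_rot: [-0.019, 1.0, -0.0, 0.001]
ft_force: [-0.0, -0.0, -0.5]
width: 0.0435
0.04348945447207852
turn [-0.     0.002  0.   ] rows>= 0.0 shift after turn cm [ 0.13 -0.06  3.14] shift now-axes [ 0.14 -0.06  3.13]
```

```bash
python3 -m jog '[[0.1,-0.06,1.6,0,0,0,0],[0,0,1.5,0,0,0,0],[0,0,0,0,0,0,0],[0,0,0,0,0,0,-1],[0,0,0,0,0,0,-1],[0,0,0,0,0,0,-1],[0,0,0,0,0,0,-1]]' 10
python3 -m jog '[[0,1.5,0,0,0,0,-1],[0,2.5,0,0,0,0,-1],[0,2.5,0,0,0,0,-1],[0,2.5,0,0,0,0,-1],[0,2.5,0,0,0,0,-1],[0,2.5,0,0,0,0,-1],[0,1.5,0,0,0,0,-1],[0,0,0,0,0,0,-1],[0,0,0,0,0,0,-1]]'
```

```text
time: 57.65
ee_pos: [0.6581, -0.0981, 0.1471]
eef_rot: [-0.019, 1.0, -0.0, 0.0]
ft_force: [-0.0, 2.6, 2.3]
width: 0.0118
time: 58.78
ee_pos: [0.652, 0.0567, 0.1471]
eef_rot: [-0.019, 1.0, 0.0, 0.0]
ft_force: [-0.3, 1.6, 2.9]
width: 0.0117
```

```bash
python3 -m jog '[[0,0.4,0,0,0,0,-1],[0,0.4,0,0,0,0,-1],[0,0,0,0,0,0,-1]]'
python3 -m jog '[[0,0.3,0,0,0,0,-1],[0,0.2,0,0,0,0,-1],[0,0,0,0,0,0,-1]]'
python3 -m jog '[[0,0.2,0,0,0,0,-1],[0,0,0,0,0,0,-1]]'
```

```text
time: 59.15
ee_pos: [0.6518, 0.0641, 0.1471]
eef_rot: [-0.019, 1.0, -0.0, 0.0]
ft_force: [-1.2, -0.9, 5.3]
width: 0.0117
time: 59.52
ee_pos: [0.6516, 0.0678, 0.147]
eef_rot: [-0.018, 1.0, -0.001, 0.0]
ft_force: [-2.9, -3.9, 7.1]
width: 0.0121
time: 59.78
ee_pos: [0.6517, 0.0679, 0.147]
eef_rot: [-0.018, 1.0, -0.002, -0.0]
ft_force: [-4.5, -9.7, 8.7]
width: 0.0121
```

```bash
python3 -m jog '[[0,0,0,0,0,0,0],[0,0,0,0,0,0,0],[0,0,0,0,0,0,0],[0,0,-3,0,0,0,0],[0,0,-5,0,0,0,0],[0,0,-5,0,0,0,0],[4,-4,-3,0,0,0,0],[4,-4,0,0,0,0,0],[4,-4,0,0,0,0,0],[4,-4,0,0,0,0,0],[4,-4,0,0,0,0,0],[2,-4,0,0,0,0,0],[0,-4,0,0,0,0,0],[0,0,0,0,0,0,0],[0,0,0,0,0,0,0]]'
python3 - <<'E'
from bench import r
from h import *
s=r.read_state(); print(s["ee_pos"],s["width"])
p=r.camera("side"); crop(p,200,160,360,280,"af.png"); cv2.imwrite("pics/side9.png",p["frame"][:,:,::-1])
p=r.camera("top"); cv2.imwrite("pics/top9.png",p["frame"][:,:,::-1])
for t in ["binding_1","grip_1","scraper_mat"]:
    print(t,[([round(v) for v in d["rect"]],round(d["score"],2)) for d in r.search_frame(p,t)])
E
```

```text
time: 61.65
ee_pos: [0.4573, -0.2007, 0.3077]
eef_rot: [-0.021, 1.0, 0.001, 0.001]
ft_force: [0.9, 0.5, -0.8]
width: 0.0434
[ 0.4573433  -0.20065742  0.30768649] 0.043360615888017845
af.png scale 5.0
binding_1 []
grip_1 [([191, 191, 241, 212], 0.74)]
scraper_mat [([216, 292, 264, 339], 0.67)]
```

View pics/af.png

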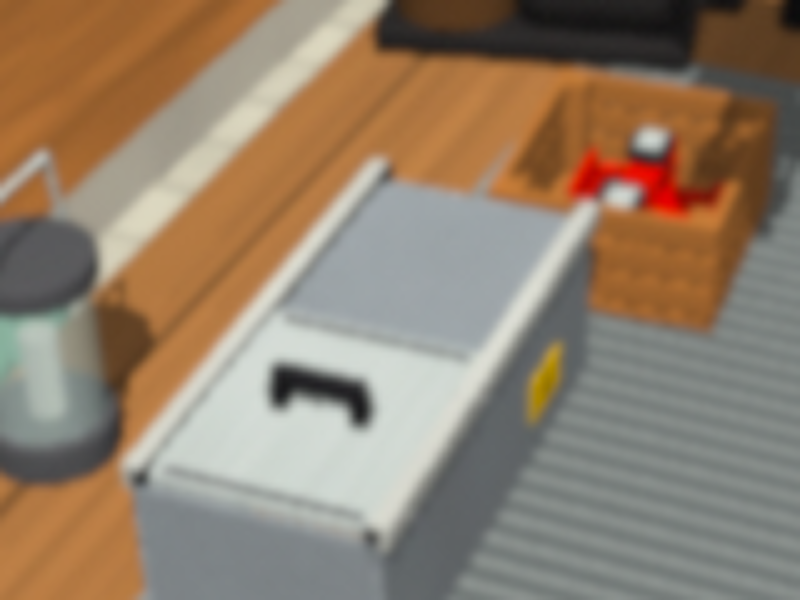

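View pics/top9.png

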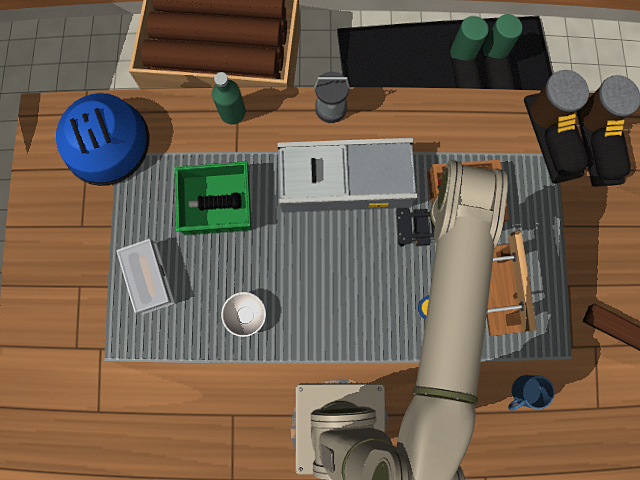

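View pics/side9.png

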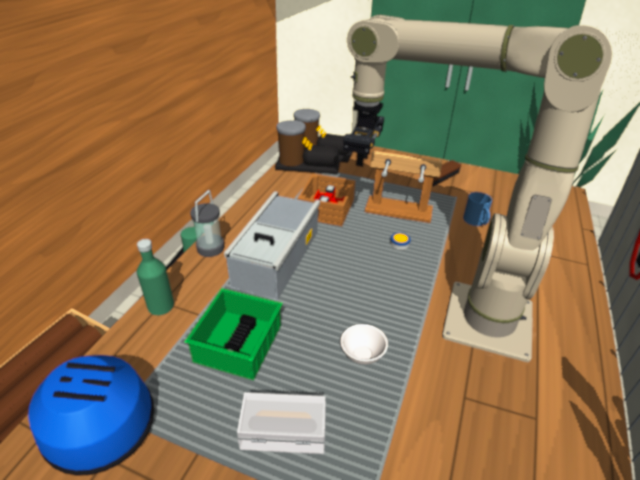

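```bash
python3 - <<'E'
from bench import r
from h import *
p=r.camera("top"); crop(p,270,130,430,215,"ag.png")
print(((proj(p,[[.6517,.068,.155],[.6517,.062,.155]])-[270,130])*5).round(1))
E
```

```text
ag.png scale 5.0
[[220.5 197.9]
 [232.4 197.9]]
```

View pics/ag.png

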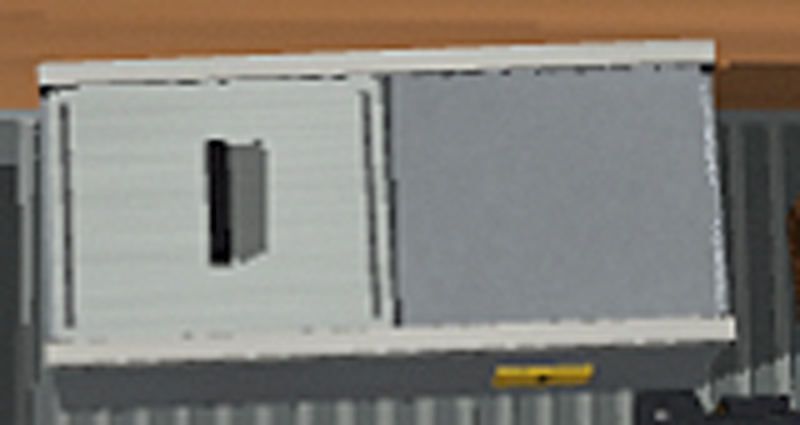

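```bash
python3 -c "
from bench import r
print(r.close_job())"
```

```text
the job is handed in; nothing more can be done
None
```

The job is done and handed in at about 62 s of the 210 s allowed. At the start I found two bindings, one grip, the mat scraper and the hung scraper; there was no second grip.

- **Bindings:** both are flat on the crate floor, side by side. The last top picture has the arm over the crate, so this rests on an earlier top picture and the final side picture.
- **Grip:** it lies on the tub floor.
- **Scrapers:** I slid the cover fully open, set the mat scraper in the locker, lifted the hung one off its peg and put it in. Both were lying flat and low in the compartment before I closed the cover.
- **Cover:** it is fully shut. The handle travelled about 166 mm from one stop to the other, the closing push met about 10 N, and the final picture shows the handle where the stop put it (y ≈ 0.068 m).
- **Left in place:** the bowl and goggle case show no movement. The wax tin looks unmoved in the side picture, but the arm mostly hides it in the final top view.

**Checks that disagreed:** on the last top picture the detector found no bindings, because the arm hid them. It also reported a "scraper" at the bowl's position, which the pictures show to be false. The two cameras differed by a few millimetres on the mat scraper, so I grasped between the two readings. The highest force I read was about 14 N, as the cover met its stop; no other check failed.

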